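# Probe three test pads of a circuit board in its hinged test jig

## Task

Check the green circuit board in the test jig: swing the jig's hinged hold-down gate fully shut on the board, take the sprung test pen out of its stand, and with the gate still shut press its tip gently on the three brass test pads one after another, from the square pad along the row to the round pad farthest from it, holding each for half a second with the sprung tip pushed in a few millimetres (not jammed to its stop), and never landing the tip on the board beside the pads. Then put the pen upright back in its stand until its finger guard rests on the tube, and only after that swing the gate up again, well past half-way, so that the board can be taken out. Do not drop the pen, and leave the pencil cup, the solder reel and the tweezers where they are.

Things in the scene. Friction and masses are not known exactly. Their poses are not given: they have to be found in the camera images.
- jig: Test jig, fixed to the worktop: grey base 150 mm (x) x 124 mm (y) x 34 mm high with the green circuit board in a black nest on top and a hinged aluminium gate. Origin under the centre of the base, on the worktop; z up, x towards the hinge side. The hinge side faces about to the robot's right (world -y) and jig y about away from the robot (world +x); the yaw varies by +-0.3 rad about that.
- gate (a joint): Angle of the hold-down gate (rad): 0 = shut, level over the board; grows as the handle side rises; 1.5 = end stop. Stiff friction hinge (0.3 N m, 2 to 4 N at the handle): stays where it is left. Starts at 1.0 to 1.35. Open frame 93 mm wide; shut, its bars lie between z = 48 and 56 mm round a window 71 mm wide (y), x = -48 to +45 mm in the jig frame, over the pads.
- gate_hinge (a point): Point on the gate's hinge axis, middle of its length, 64 mm towards jig +x and 52 mm above the jig's origin. The axis runs along jig y; axes as the jig's. Opening turns the gate about +y (right-handed): its handle goes up and towards +x.
- gate_handle (a point): Middle of the gate's handle, a round black bar 11 mm thick, 88 mm long along jig y, on two posts at y = +-37 mm, 38 mm above the gate's top face (to its middle). From gate_hinge, at gate angle a: x = -118 cos a + 42 sin a, z = 118 sin a + 42 cos a (mm); 94 mm above the worktop when shut. Axes turn with the gate.
- board: Green circuit board 50 mm (x) x 75 mm (y), held in the jig's nest, fixed; upper face 38 mm above the worktop, components on its hinge-side (+x) half up to 7 mm higher. Origin under its centre, 34 mm up; axes as the jig's.
- pad_1 (a point): First test pad: the square brass pad, 7.5 mm, the farthest from the robot (jig +y) of the row of three, 18 mm apart, along the board's edge away from the hinge. The point is the centre of its face, 38 mm above the worktop; in the jig frame (-16.7, 11, 38) mm.
- pad_2 (a point): Second test pad: round brass pad, 8 mm diameter, middle of the row; in the jig frame (-16.7, -7, 38) mm.
- pad_3 (a point): Third test pad: round brass pad, 8 mm diameter, nearest the robot (jig -y), farthest from the square pad; in the jig frame (-16.7, -25, 38) mm.
- pen: Cordless test pen, about 60 g, loose, upright in its stand, tip down. Origin on its axis at the underside of the finger guard (disc 28 mm wide, 4 mm thick); z points to its back end. Above the guard a round black handle, 16 mm thick, z = 4 to 82 mm (end at 90): grip it there. Below: 13 mm thick to z = -38, tapering to 6 mm at -63, then the sprung brass tip, 3.2 mm thick, ending at z = -75 mm.
- pen_tip (a joint): How far the pen's sprung tip is pushed in (m): 0 = out (as at the start), 0.007 = at its stop. Spring 400 N/m with 1.2 N preload: 1.6 N at 1 mm, 2.8 N at 4 mm.
- pen_point (a point): The very end of the pen's tip, on the pen's axis, 75 mm below body pen's origin while the tip is out.
- pen_stand: Stand of the pen, fixed, to the left or to the right of the jig (varies): dark round foot 76 mm in diameter, 11 mm high, with an upright aluminium tube, outer diameter 29 mm, bore 20 mm, its mouth 92 mm above the worktop. Origin under its centre on the worktop.
- stand_mouth (a point): Centre of the tube's open mouth, 92 mm above the worktop; z up. The pen's origin lies here when the pen is parked, finger guard resting on the tube.
- pencil_cup: Bystander: clear cup with pens, 76 mm in diameter, 145 mm high, loose, on the other side of the jig from the pen's stand. Origin under its centre.
- reel: Bystander: small reel of solder wire, 45 mm in diameter, 28 mm high, loose, standing on its flange near the front edge. Origin under its centre.
- tweezers: Bystander: steel tweezers, 135 x 18 x 8 mm, loose, lying along the front edge to the right. Origin under the centre; y along its length.
Not all that is in view belongs to the job. Leave any purple or turquoise look-alike of the pen alone.

How it is judged:
On the way, in this order (a step that is already met when the one before it is completed fails the run):
1. the gate is swung fully shut (within 0.03 rad) (value of joint gate below 0.03 rad), for 0.2 s.
2. the pen's tip is pressed on the square pad: its end within 5.5 mm of the pad's centre, pushed in by more than 1 mm, for 0.4 s, gate shut (under 0.05 rad) (distance between pen_point and pad_1 below 0.0055 m and value of joint pen_tip above 0.001 m and contact force between pen and board above 0.3 N and value of joint gate below 0.05 rad), for 0.4 s.
3. the pen's tip is pressed on the middle round pad: its end within 5.5 mm of the pad's centre, pushed in by more than 1 mm, for 0.4 s, gate shut (under 0.05 rad) (distance between pen_point and pad_2 below 0.0055 m and value of joint pen_tip above 0.001 m and contact force between pen and board above 0.3 N and value of joint gate below 0.05 rad), for 0.4 s.
4. the pen's tip is pressed on the last round pad: its end within 5.5 mm of the pad's centre, pushed in by more than 1 mm, for 0.4 s, gate shut (under 0.05 rad) (distance between pen_point and pad_3 below 0.0055 m and value of joint pen_tip above 0.001 m and contact force between pen and board above 0.3 N and value of joint gate below 0.05 rad), for 0.4 s.
5. the pen stands in its stand and the fingers are off it, with the gate still shut (under 0.05 rad) (horizontal distance between pen and stand_mouth below 0.006 m and z of pen in the frame of stand_mouth between -0.004 and 0.004 m and angle between pen's own z axis and vertical below 0.12 rad and contact force between the fingers and pen below 0.05 N and value of joint gate below 0.05 rad), for 0.2 s.
At the end, for the whole second after the job is handed in: The pen stands upright (within 0.12 rad) in its stand with its finger guard on the tube (origin within 6 mm sideways and 4 mm in height of the mouth's centre), at rest; the gate stands open by more than 0.7 rad, at rest; nothing is held (horizontal distance between pen and stand_mouth below 0.006 m and z of pen in the frame of stand_mouth between -0.004 and 0.004 m and angle between pen's own z axis and vertical below 0.12 rad and linear speed of pen below 0.02 m/s and value of joint gate above 0.7 rad and velocity of joint gate between -0.05 and 0.05 rad/s); the robot touches nothing.
It fails at once if the pen pressed on the board with more than 12 N (tip jammed to its stop) (contact force between pen and board above 12 N).
It fails at once if the pen touches the board more than 7 mm from every pad's centre (contact force between pen and board above 0.3 N and horizontal distance between pen_point and pad_1 above 0.007 m and horizontal distance between pen_point and pad_2 above 0.007 m and horizontal distance between pen_point and pad_3 above 0.007 m).
It fails at once if the pen was dropped (tipped over by more than 1 rad) (angle between pen's own z axis and vertical above 1 rad).
It fails at once if a bystander (pencil cup, solder reel, tweezers) was shifted by more than 25 mm (distance of any of pencil_cup, reel, tweezers from where it was at the start of the episode above 0.025 m).
It also fails if it takes over 70 s, if anything falls off the work surface, if the arm or the gripper's body presses on something with over 40 N, if the wrist force passes 120 N, or if a joint passes its speed limit or range.

## Robot

A 6-joint arm with a two-finger parallel gripper is mounted at the origin on a cart in front of the work surface, level with it; the furniture and walls round the work are solid. World frame = base frame: x ahead of the robot, y to its left, z up, the work surface at z = 0. Lengths are in m, angles in rad, forces in N, time in s.
With the tool pointing down it reaches from about 0.35 to 0.975 m from the base axis. Payload 17.4 kg.
Tool frame: the origin (TCP) lies at the very end of the fingers, on their centre line; the grasp point (between the pads) lies 19 mm behind it; z points along the fingers, y is the direction in which the jaws open and shut (so a half turn about z gives the same grasp; the last joint's range is limited). The gripper opens to 85 mm and grips with 20 to 120 N. Pads are 22 mm wide; open, the fingers measure 114 mm over their backs; the gripper's body (76 mm by 85 mm) begins 54 mm behind the grasp point. The pads swing forward as they close: fully open they stand 13 mm farther back than shut.
Start: joints at [-1.2, 0.116, 1.442, -0, 1.584, -0.038], TCP at [0.268, -0.619, 0.231] pointing down, gripper open.
Joint ranges: [-2.83, 2.83], [-0.83, 2.19], [0.07, 2.5], [-1.14, 4.28], [0.01, 3], [-2.97, 2.97]. Speed limits (rad/s): [1.89, 1.89, 2.22, 3.14, 3.14, 3.14].

## Interface

Orientations are given as a rotation vector (axis times angle).
In Python, from cell import read_state, snapshot, finish_job, masks_of gives the robot as it stands.
- The arm moves only by the tool move_arm, never from a script. Its argument "increments" is a list that holds one entry, the list of rows, each a list of 7 numbers: the turn, a rotation vector about the tool's x, y, z scaled (see below), then the shift along the tool's x, y, z scaled (see below), then the opening, from -1 (shut) to 1 (fully open), so that 0 is half open. In form: [[[ax, ay, az, tx, ty, tz, claw], ...]]. A call has 1 to 20 rows; each row shifts and turns the pose as measured when the row begins, along the tool's axes as they then stand; what a row does not reach is not made up. The controller multiplies each number of a shift by 0.15 m and each number of a turn by pi rad. A row lasts 1/12 s, in which the tool goes at most 41.7 mm and 7.16 degrees, less where a joint would pass 70% of its speed; a pose out of reach is approached as far as the arm can. A call with a number of a shift or a turn outside -1 to 1 is refused whole. A call with a gripper value outside its range is refused whole. The fingers move at their own pace and stop on an object; the grip force is fixed at half the most. Time passes only in rows, so rows that do not move let the fingers close. It gives the time, the measured TCP pose, the force and the opening at its end, in the units of the state.
- read_state(): the state, without advancing time (a new reading comes with each control period).
- snapshot(name): name is "side" or "top" or "wrist"; returns a dict with "frame" (420x560x3 uint8, blue, green, red), "range_z" (420x560 float32, m along the optical axis (not along the pixel's ray), 0 where there is no reading), "fovy" (degrees; the focal length in pixels is half the picture's height over the tangent of half this angle, whatever the lens; pixels are square), "cx", "cy" (the principal point, pixels), "T" (4x4, takes a point from camera to world coordinates); the wrist camera has in their place "T_tool_cam" (4x4, takes a point from camera to tool coordinates, whose origin is the TCP and whose axes are the flange's). Camera axes: x right, y up, looking along -z (the intrinsics and any distortion apply to the point x, -y, -z); pixel columns grow to the right and rows downward; lengths in m; the calibration is good to about 2 mm. A picture is of the moment at which its call begins: read the wrist's pose just before it.
- finish_job(): hands the job in, once; it reports no verdict.
Trained networks look in a picture, given as the dict that the camera call returned (one of the last four; its "shot" number tells which), for a name from the list of things; names that differ only in an ending like _2 or _b are one class to them, and where a whole thing is asked for, a point or a joint stands for the part that bears it (a point fixed in the world has none). Each returns a list of dicts, best first, with "score" (0 to 1); they miss things now and then, are a little off and sometimes report something else, mostly with a low value. They report only what shows in the picture. A call takes as long as a camera call. They do not tell look-alikes from the thing itself.
- masks_of(target, picture): "region" (420x560 bool, what is visible of it) and "extent" ([left, top, right, bottom] in pixels, round what is visible of it).
The state is a dict: "time": time; "joint_pos": joint angles; "dq": joint speeds; "effort": joint torques, N m; "ee_pos": TCP position; "ee_rot": TCP orientation; "force": force on the tool from outside, world axes, zero at the start; "ft_torque": the same for the moment, N m; "gripper_width": opening from 0.0 (shut) to 1.0 (fully open).
Only numpy, scipy, OpenCV 4.12 (cv2) and the standard library are available. Lean on these libraries where they do the work, as an engineer would, in place of code of your own. Each camera call takes 0.05 s, during which the arm holds its last target.

## Working session

There is one attempt and no reset: what is moved stays moved. The work goes in short steps, Python scripts to look and compute and a tool call to move; the robot and the scene stay as the last step left them, time stands still between calls to the robot, and variables do not carry over. Pictures are saved under pics/ and viewed, and the job is handed in when it is done.

Besides the shell and the picture viewer there is one more tool, called after "Request:" as name(argument=value, ...), one argument or row to a line, values as JSON. move_arm: Moves the arm, as the interface text tells. Shifts and turns lie within -1 to 1; 1 stands for 0.15 m of shift or pi rad of turn. Its arguments: {"type":"object","properties":{"increments":{"type":"array","items":{"type":"array","items":{"type":"array","items":{"type":"number","minimum":-1,"maximum":1}}}}},"required":["increments"]}

```bash
ls; mkdir -p pics
python3 - <<'E'
from cell import *
import cv2
s=read_state();print(s)
for n in("side","top","wrist"):
    p=snapshot(n);cv2.imwrite(f"pics/{n}0.png",p["frame"]);print(n,p["fovy"],p["cx"],p["cy"],[k for k in p]); print(p.get("T",p.get("T_tool_cam")))
    for k in p:
        if k not in("frame","range_z","T","T_tool_cam"):print(k,p[k])
E
```

```text
pics
{'time': 0.0, 'joint_pos': array([-1.19981848e+00,  1.16489303e-01,  1.44230459e+00,  1.54720972e-05,
        1.58399855e+00, -3.77872191e-02]), 'dq': array([-0.000824  , -0.00085689,  0.00028294, -0.00038245,  0.00211005,
        0.00026783]), 'effort': array([-8.98540948e-04, -7.32007098e+01, -6.32489204e+01, -2.01714988e-04,
        6.30307986e-03,  5.05124399e-05]), 'ee_pos': array([ 0.26822642, -0.61919641,  0.23053552]), 'ee_rot': array([-3.07504396e+00, -6.37385392e-01,  2.88445467e-04]), 'force': array([ 0.36466172, -0.22777518,  0.28316707]), 'ft_torque': array([0.00658114, 0.00617548, 0.02924422]), 'gripper_width': 0.9981005676415838}
side 46.75211527210659 283.8873848360468 211.65204568521506 ['frame', 'range_z', 'fovy', 'cx', 'cy', 'T', 'shot']
[[-0.99963606 -0.02219353  0.01533623  0.46617357]
 [ 0.02253212 -0.37427979  0.92704204  1.20396849]
 [-0.0148343   0.92705021  0.37464364  0.56910963]
 [ 0.          0.          0.          1.        ]]
fovy 46.75211527210659
cx 283.8873848360468
cy 211.65204568521506
shot 1
top 54.524011384368556 277.91561088672245 206.50155237812137 ['frame', 'range_z', 'fovy', 'cx', 'cy', 'T', 'shot']
[[ 0.00140735  0.98564015 -0.16885355  0.2503033 ]
 [-0.99972756 -0.00254733 -0.02320185 -0.02507243]
 [-0.0232988   0.1688402   0.98536803  1.17999361]
 [ 0.          0.          0.          1.        ]]
fovy 54.524011384368556
cx 277.91561088672245
cy 206.50155237812137
shot 2
wrist 65.462230775485 282.8028312796266 209.7073979911162 ['frame', 'range_z', 'fovy', 'cx', 'cy', 'T_tool_cam', 'shot']
[[ 5.34479888e-04  9.49874932e-01  3.12629697e-01  7.99634578e-02]
 [ 9.99999717e-01 -3.42292614e-04 -6.69624686e-04  1.46564710e-04]
 [-5.29048867e-04  3.12629966e-01 -9.49874847e-01 -1.42504605e-01]
 [ 0.00000000e+00  0.00000000e+00  0.00000000e+00  1.00000000e+00]]
fovy 65.462230775485
cx 282.8028312796266
cy 209.7073979911162
shot 3
```

View pics/side0.png

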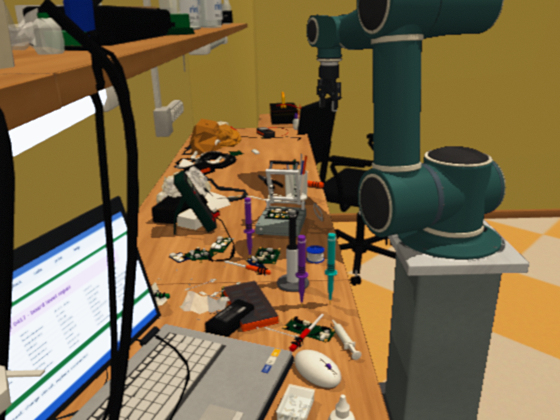

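View pics/top0.png

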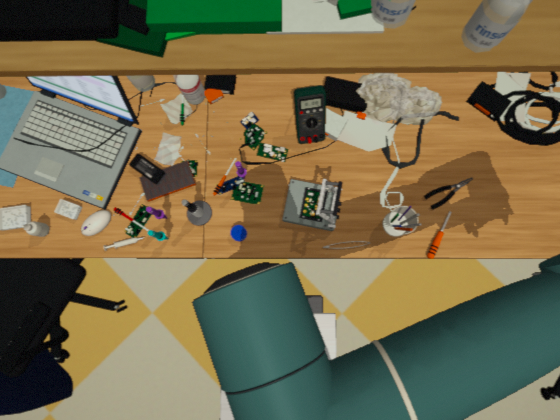

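View pics/wrist0.png

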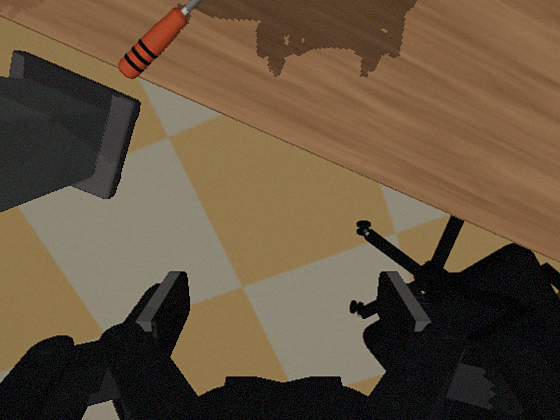

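The top view shows the jig at about (312,203), with its gate raised on the right side. The black pen is in its stand at about (199,212). Purple look-alikes are at (235,170) and (150,213), and a turquoise one is at (155,235). The cup is at (400,220), the reel at (238,232) and the tweezers at (347,245). Next I measure them.

```bash
cat > h.py <<'E'
from cell import *
import cv2, numpy as np
from scipy.spatial.transform import Rotation as R
def Tcam(p,s=None):
    if "T" in p: return p["T"]
    s=s or read_state()
    A=np.eye(4);A[:3,:3]=R.from_rotvec(s["ee_rot"]).as_matrix();A[:3,3]=s["ee_pos"]
    return A@p["T_tool_cam"]
def cloud(p,s=None):
    h,w=p["range_z"].shape;f=h/2/np.tan(np.radians(p["fovy"])/2)
    u,v=np.meshgrid(np.arange(w),np.arange(h));z=p["range_z"]
    P=np.stack([(u-p["cx"])/f*z,-(v-p["cy"])/f*z,-z],-1)
    T=Tcam(p,s);return P@T[:3,:3].T+T[:3,3]
def proj(p,X,s=None):
    T=np.linalg.inv(Tcam(p,s));X=np.atleast_2d(X)@T[:3,:3].T+T[:3,3]
    f=p["frame"].shape[0]/2/np.tan(np.radians(p["fovy"])/2)
    return np.stack([p["cx"]+f*X[:,0]/-X[:,2],p["cy"]-f*X[:,1]/-X[:,2]],-1)
def crop(p,x0,y0,x1,y1,k,name):
    c=p["frame"][y0:y1,x0:x1];cv2.imwrite("pics/"+name,cv2.resize(c,None,fx=k,fy=k,interpolation=cv2.INTER_CUBIC))
E
python3 - <<'E'
from h import *
for cam in("top","side"):
    p=snapshot(cam);C=cloud(p)
    for n in["jig","gate","board","pen","pen_stand","pencil_cup","reel","tweezers"]:
        for m in masks_of(n,p)[:4]:
            r=m["region"]&(p["range_z"]>0);q=C[r]
            if len(q)==0: continue
            print(cam,n,round(m["score"],2),m["extent"],r.sum(),"med",np.median(q,0).round(3),"lo",np.percentile(q,3,0).round(3),"hi",np.percentile(q,97,0).round(3))
    if cam=="top":crop(p,170,150,450,270,2.8,"top_crop.png")
    else:crop(p,220,140,360,320,4,"side_crop.png")
E
```

```text
top gate 0.67 [314.6, 177.8, 343.1, 224.0] 546 med [ 0.446 -0.139  0.164] lo [ 0.4   -0.157  0.034] hi [ 0.492 -0.105  0.183]
top gate 0.45 [299.1, 190.6, 323.4, 219.9] 354 med [ 0.453 -0.092  0.038] lo [ 0.419 -0.112  0.033] hi [ 0.488 -0.072  0.043]
top board 0.88 [303.2, 188.2, 321.3, 216.9] 321 med [ 0.453 -0.09   0.038] lo [ 0.421 -0.107  0.033] hi [ 0.488 -0.072  0.042]
top pen 0.71 [147.1, 223.6, 168.9, 240.9] 127 med [0.358 0.318 0.119] lo [0.35  0.312 0.048] hi [0.369 0.33  0.164]
top pen 0.55 [233.8, 160.8, 242.0, 179.3] 113 med [0.533 0.103 0.114] lo [0.526 0.096 0.01 ] hi [0.564 0.115 0.165]
top pen 0.45 [180.1, 197.8, 198.2, 214.3] 103 med [0.432 0.231 0.131] lo [0.425 0.225 0.093] hi [0.444 0.242 0.182]
top pen 0.42 [146.0, 205.6, 166.2, 217.7] 113 med [0.417 0.325 0.105] lo [0.41  0.32  0.047] hi [0.427 0.335 0.165]
top pen_stand 0.63 [185.5, 202.9, 209.8, 226.7] 388 med [0.424 0.225 0.009] lo [0.401 0.203 0.004] hi [0.464 0.264 0.074]
top pencil_cup 0.97 [379.8, 208.1, 419.5, 237.0] 808 med [ 0.403 -0.34   0.055] lo [ 0.366 -0.37   0.002] hi [ 0.436 -0.298  0.137]
top
[... 1399 characters left out ...]
ed [0.439 0.247 0.015] lo [0.404 0.224 0.003] hi [0.465 0.27  0.086]
side pen_stand 0.58 [251.0, 158.9, 308.1, 237.6] 1862 med [ 0.46  -0.11   0.035] lo [ 0.39 -0.3   0.  ] hi [ 0.516 -0.017  0.176]
side pencil_cup 0.58 [284.8, 156.5, 305.0, 201.2] 567 med [ 0.387 -0.311  0.063] lo [ 0.366 -0.375  0.003] hi [ 0.435 -0.118  0.134]
side reel 0.83 [306.6, 244.0, 323.6, 264.2] 289 med [0.374 0.128 0.021] lo [ 0.353  0.095 -0.001] hi [0.392 0.137 0.029]
side reel 0.42 [287.2, 210.9, 298.2, 250.5] 273 med [0.433 0.24  0.131] lo [0.427 0.233 0.093] hi [0.442 0.245 0.177]
side tweezers 0.51 [314.0, 214.2, 321.6, 221.4] 21 med [ 0.336 -0.149  0.004] lo [ 0.332 -0.175 -0.002] hi [ 0.343 -0.123  0.008]
```

View pics/top_crop.png

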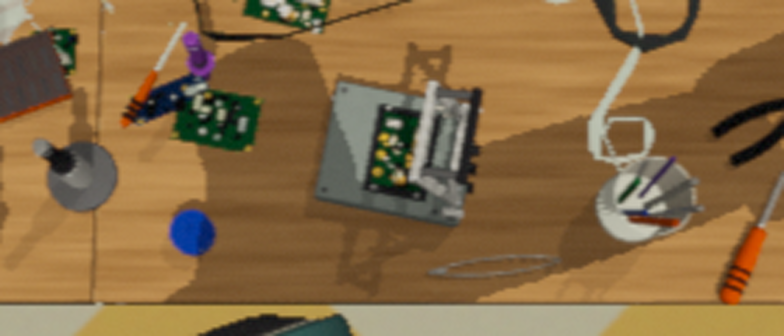

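View pics/side_crop.png

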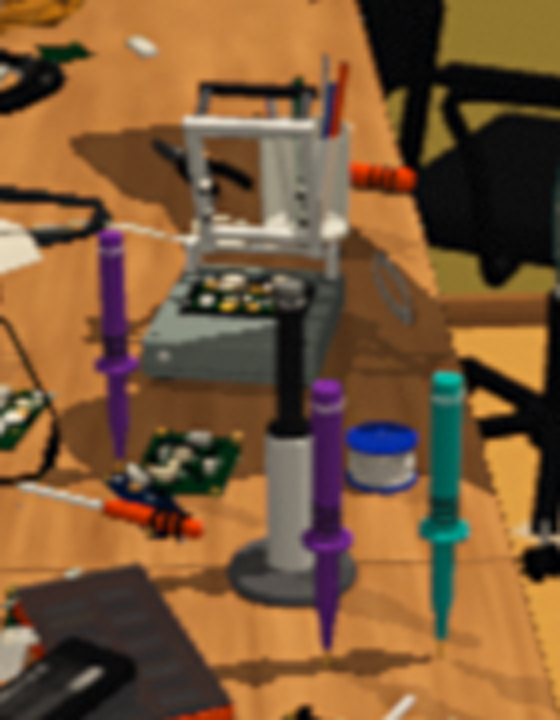

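The pen that fits is the black-handled one standing in the dark foot with the aluminium tube: top (190,205), side (291,230), world about (0.434, 0.234). The purple and turquoise pens at (0.42,0.33), (0.535,0.105) and (0.36,0.325) stand free with no stand, so they are the look-alikes, and the enlarged crops confirm this. Next I go above the jig for a close look with the wrist camera.

```bash
cat >> h.py <<'E'
def down(psi,tilt=0):
    # tool x at yaw psi, z down
    x=np.array([np.cos(psi),np.sin(psi),0]);z=np.array([0,0,-1.]);return np.stack([x,np.cross(z,x),z],1)
def plan(pos,Rt,n,claw,s=None,p0=None,R0=None):
    if p0 is None:
        s=s or read_state();p0=s["ee_pos"];R0=R.from_rotvec(s["ee_rot"]).as_matrix()
    rv=R.from_matrix(R0.T@Rt).as_rotvec();out=[]
    Rc=R0.copy();pc=p0.copy()
    for i in range(n):
        pt=p0+(pos-p0)*(i+1)/n;Rn=R0@R.from_rotvec(rv*(i+1)/n).as_matrix()
        d=Rc.T@(pt-pc)/.15;a=R.from_matrix(Rc.T@Rn).as_rotvec()/np.pi
        out.append([round(float(v),4) for v in a]+[round(float(v),4) for v in d]+[claw])
        pc=pt;Rc=Rn
    print("n",n,"per-row mm",np.linalg.norm(pos-p0)/n*1000,"deg",np.degrees(np.linalg.norm(rv))/n)
    print(out if n<=3 else (out[0],out[n//2],out[-1]))
    return out
E
python3 - <<'E'
from h import *
plan(np.array([.44,-.12,.30]),down(-.14),16,1)
E
```

```text
n 16 per-row mm 33.28350743388381 deg 1.9651628430305275
([0.0, -0.0, 0.0109, 0.1484, -0.1625, -0.0286, 1], [0.0, -0.0, 0.0109, 0.0988, -0.1966, -0.0286, 1], [0.0, -0.0, 0.0109, 0.0492, -0.2145, -0.0286, 1])
```

Request:
move_arm(
  increments=[
    [[0,0,0.011,0.148,-0.163,-0.03,0],[0,0,0.011,0.142,-0.168,-0.03,0],[0,0,0.011,0.136,-0.173,-0.03,0],[0,0,0.011,0.13,-0.178,-0.03,0],[0,0,0.011,0.124,-0.183,-0.03,0],[0,0,0.011,0.117,-0.187,-0.03,0],[0,0,0.011,0.111,-0.19,-0.03,0],[0,0,0.011,0.105,-0.193,-0.03,-1],[0,0,0.011,0.099,-0.197,-0.03,-1],[0,0,0.011,0.092,-0.2,-0.03,-1],[0,0,0.011,0.085,-0.203,-0.03,-1],[0,0,0.011,0.078,-0.206,-0.03,-1],[0,0,0.011,0.07,-0.209,-0.03,-1],[0,0,0.011,0.063,-0.211,-0.03,-1],[0,0,0.011,0.056,-0.213,-0.03,-1],[0,0,0.011,0.049,-0.215,-0.03,-1]],
  ],
)

```text
time: 2.38
ee_pos: [0.4475, -0.1029, 0.3056]
ee_rot: [-3.128, 0.281, -0.005]
force: [0.6, 0.0, -0.4]
gripper_width: -0.002
```

Run:
```python
from h import *
s=read_state();p=snapshot("wrist");cv2.imwrite("pics/w1.png",p["frame"]);print(s["ee_pos"],s["ee_rot"],s["gripper_width"],s["time"])
C=cloud(p,s)
for n in["jig","gate","board"]:
    for m in masks_of(n,p)[:2]:
        r=m["region"]&(p["range_z"]>0);q=C[r]
        print(n,round(m["score"],2),m["extent"],np.median(q,0).round(3),np.percentile(q,2,0).round(3),np.percentile(q,98,0).round(3))
        if n=="board":
            b=m["region"].astype(np.uint8);c=max(cv2.findContours(b,0,1)[0],key=cv2.contourArea)
            P=q[abs(q[:,2]-.038)<.004][:,:2].astype(np.float32);print(cv2.minAreaRect(P))
    if n=="jig":
        P=C[(abs(C[...,2]-.034)<.003)&(abs(C[...,0]-.45)<.15)&(abs(C[...,1]+.1)<.15)&(p["range_z"]>0)][:,:2].astype(np.float32);print(len(P),cv2.minAreaRect(P))
```

```text
[ 0.44753016 -0.10294921  0.30563241] [-3.12814594  0.28120352 -0.00453051] -0.0020996096251410024 2.3833
jig 0.76 [217.1, 114.4, 348.7, 243.7] [ 0.458 -0.108  0.037] [ 0.401 -0.166  0.032] [ 0.519 -0.024  0.182]
6647 ((0.4555731415748596, -0.0955454409122467), (0.14924971759319305, 0.12343595921993256), 78.55178833007812)
gate 0.8 [286.9, 128.6, 349.4, 243.7] [ 0.447 -0.14   0.166] [ 0.402 -0.163  0.035] [ 0.494 -0.104  0.183]
board 0.9 [257.7, 130.8, 290.3, 195.9] [ 0.458 -0.093  0.038] [ 0.422 -0.112  0.036] [ 0.492 -0.072  0.04 ]
((0.45634207129478455, -0.09210705012083054), (0.03598004952073097, 0.07434915751218796), 78.28518676757812)
board 0.52 [0.0, 185.8, 80.5, 245.1] [0.44  0.222 0.011] [0.403 0.199 0.   ] [0.47  0.259 0.091]
((0.4382607340812683, 0.22594086825847626), (0.02875424735248089, 0.013133419677615166), 21.603755950927734)
```

View pics/w1.png

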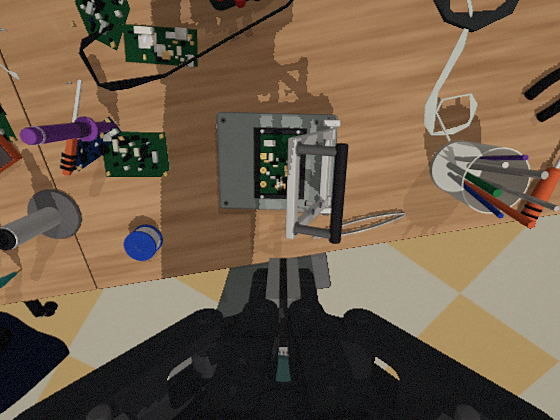

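The wrist view shows the jig at (275,165), with the square pad and the round pads at x≈263, y≈160-188. The gate is open and its black handle is at (340,190). Base fit: centre (0.4556,-0.0955), yaw -101.4°. Next I get the gate angle and the pads.

```bash
cat >> h.py <<'E'
Jc=np.array([.4556,-.0955,0]);ja=np.radians(78.5-180)
JR=R.from_euler("z",ja).as_matrix()
def j2w(v): return JR@np.asarray(v)+Jc
def w2j(X): return (np.asarray(X)-Jc)@JR
def handle(a): return np.array([.064-.118*np.cos(a)+.042*np.sin(a),0,.052+.118*np.sin(a)+.042*np.cos(a)])
E
python3 - <<'E'
from h import *
s=read_state();p=snapshot("wrist");C=cloud(p,s);J=w2j(C)
m=(J[...,2]>.06)&(abs(J[...,0])<.15)&(abs(J[...,1])<.07)&(p["range_z"]>0)
q=J[m];g=p["frame"][m].mean(1)
dk=q[g<60];print(len(q),len(dk),np.percentile(dk,[2,50,98],axis=0).round(4))
br=q[g>90];print(np.percentile(br,[2,50,98],axis=0).round(4))
for a in(.9,1,1.1,1.2,1.3,1.35):print(a,handle(a).round(4))
P=proj(p,[j2w([-.0167,y,.038]) for y in(.011,-.007,-.025)],s);print(P)
f=p["frame"].copy()
for u,v in P:cv2.circle(f,(int(round(u)),int(round(v))),1,(255,0,255),-1)
c=f[100:260,205:365];cv2.imwrite("pics/w1c.png",cv2.resize(c,None,fx=3.7,fy=3.7,interpolation=2))
E
```

```text
46186 41644 [[-0.0428 -0.0152  0.1816]
 [ 0.0118  0.0049  0.3767]
 [ 0.0628  0.0124  0.395 ]]
[[-0.0398 -0.0444  0.0652]
 [ 0.021   0.0037  0.1635]
 [ 0.0626  0.0459  0.3775]]
0.9 [0.0235 0.     0.1705]
1 [0.0356 0.     0.174 ]
1.1 [0.0479 0.     0.1762]
1.2 [0.0604 0.     0.1772]
1.3 [0.0729 0.     0.1769]
1.35 [0.0791 0.     0.1763]
[[261.69297094 155.10149313]
 [261.60293157 169.32235932]
 [261.51528642 183.16508192]]
```

View pics/w1c.png

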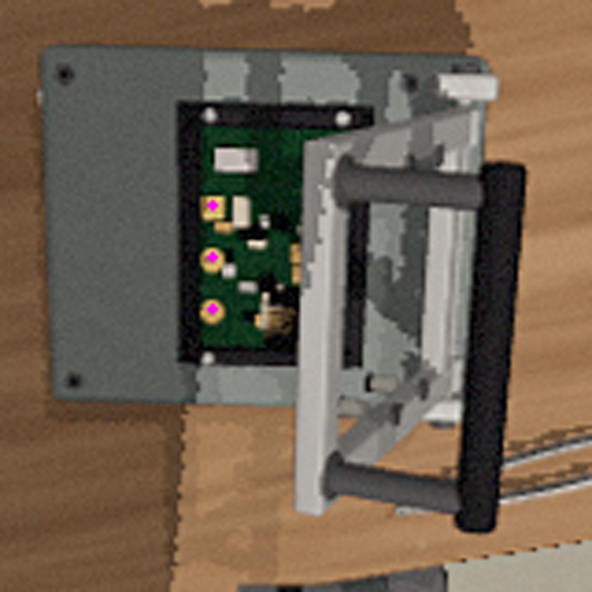

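The predicted pad points (magenta) fall right on the pads. Next, the handle.

Run:
```python
from h import *
s=read_state();p=snapshot("wrist");C=cloud(p,s);J=w2j(C)
m=(J[...,2]>.165)&(J[...,2]<.22)&(abs(J[...,0])<.15)&(abs(J[...,1])<.07)&(p["range_z"]>0)
q=J[m];g=p["frame"][m].mean(1);dk=q[g<60];print(len(dk),np.percentile(dk,[2,50,98],axis=0).round(4))
print(s["joint_pos"])
plan(j2w([.115,0,.25]),down(-.2),6,-1)
```

```text
1302 [[ 0.0293 -0.0412  0.168 ]
 [ 0.055   0.0036  0.1812]
 [ 0.0608  0.0418  0.1832]]
[-2.86340229e-01 -3.71205880e-01  1.76565816e+00  1.16745066e-03
  1.74542769e+00  1.46099039e+00]
n 6 per-row mm 19.593426702186697 deg 0.2159272032859364
([-0.0001, -0.0001, 0.0012, 0.0042, 0.1155, 0.0608, -1], [-0.0001, -0.0001, 0.0012, 0.0056, 0.1154, 0.0609, -1], [-0.0001, -0.0001, 0.0012, 0.0065, 0.1154, 0.0609, -1])
```

Request:
move_arm(
  increments=[
    [[0,0,0.0035,0.01,0.19,0,-1],[0,0,0.0035,0.01,0.19,0,-1],[0,0,0,0.01,0.19,0.1,-1],[0,0,0,0,0,0.2,-1],[0,0,0,0,0,0.2,-1],[0,0,0,0,0,0.2,-1],[0,0,0,0,0,0.1,-1],[0,0,0,0,0,0,-1]],
  ],
)

```text
time: 3.35
ee_pos: [0.4303, -0.2036, 0.1799]
ee_rot: [3.123, -0.335, 0.005]
force: [-0.2, -0.4, -0.8]
gripper_width: -0.0
```

Run:
```python
from h import *
s=read_state();print(w2j(s["ee_pos"]),R.from_rotvec(s["ee_rot"]).as_matrix().round(3),s["force"])
p=snapshot("wrist");cv2.imwrite("pics/w2.png",p["frame"])
```

```text
[ 0.11099002 -0.00320792  0.17987575] [[ 0.977 -0.212  0.003]
 [-0.212 -0.977 -0.001]
 [ 0.003  0.    -1.   ]] [-0.19109864 -0.40350017 -0.83677625]
```

View pics/w2.png

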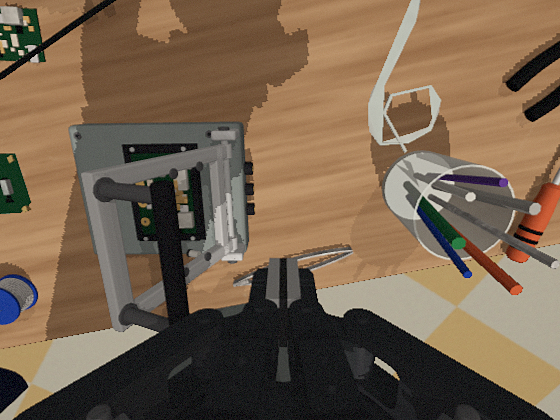

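Request:
move_arm(
  increments=[
    [[0,0,0,0.01,0,0.07,-1],[0,0,0,0,0,0.07,-1],[0,0,0,0,-0.07,0,-1],[0,0,0,0,-0.07,0,-1],[0,0,0,0,-0.06,0,-1],[0,0,0,0,-0.05,0,-1],[0,0,0,0,-0.05,0.01,-1],[0,0,0,0,-0.05,0.01,-1],[0,0,0,0,-0.05,0.01,-1],[0,0,0,0,-0.05,0.015,-1],[0,0,0,0,-0.05,0.015,-1],[0,0,0,0,-0.05,0.02,-1]],
  ],
)

```text
time: 4.4
ee_pos: [0.4527, -0.118, 0.1514]
ee_rot: [3.118, -0.337, 0.017]
force: [-0.6, -2.6, -0.7]
gripper_width: -0.003
```

Run:
```python
from h import *
s=read_state();print(w2j(s["ee_pos"]),R.from_rotvec(s["ee_rot"]).as_matrix().round(3),s["force"])
p=snapshot("wrist");cv2.imwrite("pics/w3.png",p["frame"])
```

```text
[0.02259838 0.00163506 0.15140738] [[ 0.977 -0.213  0.01 ]
 [-0.213 -0.977 -0.006]
 [ 0.011  0.004 -1.   ]] [-0.63226695 -2.57997073 -0.70095775]
```

View pics/w3.png

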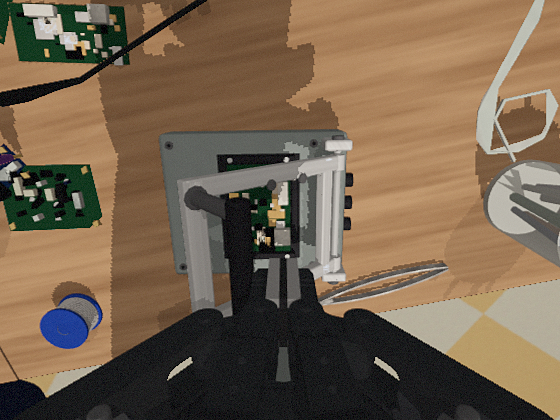

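Request:
move_arm(
  increments=[
    [[0,0,0,0,-0.045,0.03,-1],[0,0,0,0,-0.045,0.035,-1],[0,0,0,0,-0.045,0.035,-1],[0,0,0,0,-0.045,0.035,-1],[0,0,0,0,-0.04,0.03,-1],[0,0,0,0,0.05,-0.05,-1],[0,0,0,0,0.02,-0.12,-1],[0,0,0,0,0,-0.14,-1],[0,0,0,0,0,-0.1,-1],[0,0,0,0,0,0,-1]],
  ],
)

```text
time: 5.28
ee_pos: [0.4571, -0.0915, 0.1866]
ee_rot: [3.121, -0.333, 0.011]
force: [0.0, 0.5, 1.4]
gripper_width: -0.0
```

```bash
cat > lh.py <<'E'
from h import *
import sys
s=read_state();print(w2j(s["ee_pos"]),R.from_rotvec(s["ee_rot"]).as_matrix().round(3).tolist(),s["force"],s["time"])
for cam in("wrist","side","top"):
    p=snapshot(cam);C=cloud(p,s);J=w2j(C)
    m=(J[...,2]>.06)&(J[...,2]<.19)&(J[...,0]<.06)&(J[...,0]>-.09)&(abs(J[...,1])<.06)&(p["range_z"]>0)&(p["frame"].mean(2)<70)
    q=J[m]
    if len(q):print(cam,len(q),np.percentile(q,[2,50,98],axis=0).round(4).tolist())
    cv2.imwrite(f"pics/{cam}_{sys.argv[1]}.png",p["frame"])
    if cam=="side":crop(p,220,120,360,300,4,f"sidec_{sys.argv[1]}.png")
E
python3 lh.py a
```

```text
[-0.00416896  0.00064645  0.18661255] [[0.978, -0.211, 0.006], [-0.211, -0.978, -0.003], [0.007, 0.002, -1.0]] [0.01699288 0.45276136 1.3553756 ] 5.2833
wrist 2450 [[-0.0486, -0.0411, 0.0798], [-0.0326, 0.006, 0.1353], [0.0009, 0.0428, 0.1372]]
side 166 [[-0.0471, -0.044, 0.0976], [-0.0375, -0.0016, 0.1294], [-0.0303, 0.0371, 0.1363]]
top 93 [[-0.0483, -0.0444, 0.0959], [-0.0354, -0.0245, 0.1342], [-0.0298, 0.0054, 0.1388]]
```

View pics/sidec_a.png

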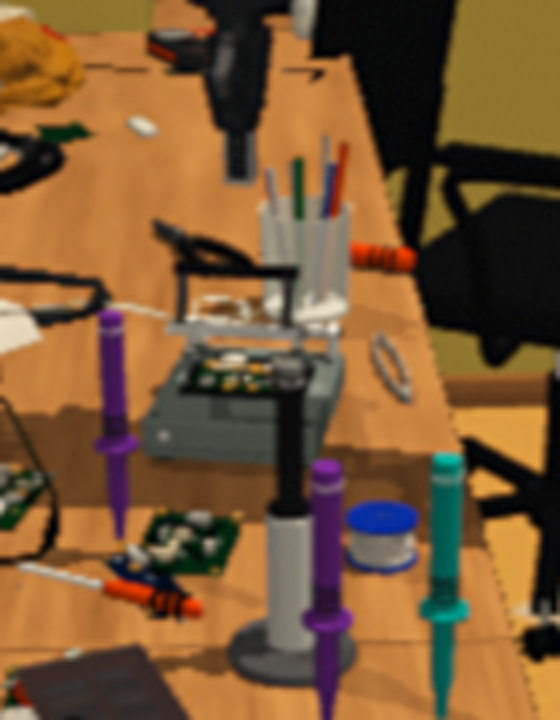

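View pics/wrist_a.png

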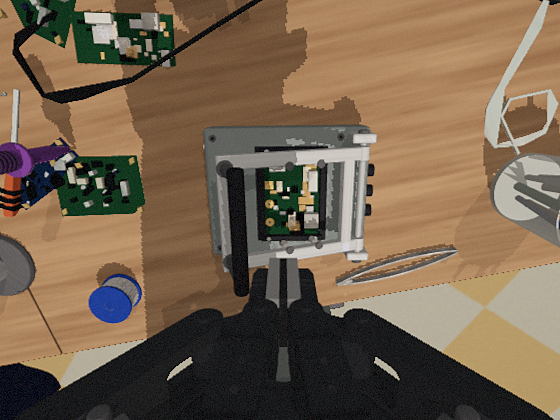

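Request:
move_arm(
  increments=[
    [[0,0,0,0,-0.14,0,-1],[0,0,0,0,-0.13,0,-1],[0,0,0,0,-0.02,0.12,-1],[0,0,0,0,0,0.12,-1],[0,0,0,0,0,0.06,-1],[0,0,0,0,0,0.05,-1],[0,0,0,0,0,0.05,-1],[0,0,0,0,0,0.05,-1],[0,0,0,0,0,0.04,-1]],
  ],
)

```text
time: 6.18
ee_pos: [0.4674, -0.0358, 0.1082]
ee_rot: [-3.096, 0.328, -0.007]
force: [-6.6, 31.1, 17.9]
gripper_width: -0.006
```

```bash
python3 lh.py b
```

```text
[-0.06086655 -0.00035005  0.10819528] [[0.978, -0.209, 0.008], [-0.209, -0.977, 0.027], [0.002, -0.028, -1.0]] [-6.6299635  31.07853601 17.93432685] 6.1833
wrist 27392 [[-0.0884, -0.0088, 0.1145], [-0.0473, 0.0108, 0.1692], [-0.0066, 0.0383, 0.1894]]
side 289 [[-0.0882, -0.0429, 0.0772], [-0.0553, -0.0093, 0.1211], [-0.0322, 0.0353, 0.1876]]
top 72 [[-0.0571, -0.0448, 0.0731], [-0.046, -0.0272, 0.1157], [-0.0127, -0.0099, 0.185]]
```

The fingers overshot and wedged on the outer side of the handle. I lift, re-aim and press again.

Request:
move_arm(
  increments=[
    [[0,0,0,0,-0.02,-0.08,-1],[0,0,0,0,0,-0.14,-1],[0,0,0,0,0,-0.1,-1],[0,0,0,0,0,0,-1]],
  ],
)

```text
time: 6.67
ee_pos: [0.4668, -0.0329, 0.1561]
ee_rot: [-3.093, 0.326, -0.002]
force: [0.5, 0.0, 0.3]
gripper_width: 0.002
```

```bash
python3 lh.py c
```

```text
[-0.06357146 -0.00145599  0.15610166] [[0.978, -0.208, 0.004], [-0.208, -0.978, 0.031], [-0.002, -0.031, -1.0]] [0.51628448 0.0236021  0.34099482] 6.6667
wrist 3423 [[-0.0751, -0.0343, 0.0764], [-0.0491, 0.0059, 0.1173], [-0.0408, 0.0422, 0.187]]
side 219 [[-0.0778, -0.0434, 0.0767], [-0.0516, -0.0048, 0.1134], [-0.0434, 0.0354, 0.1874]]
top 69 [[-0.0571, -0.0449, 0.0745], [-0.0475, -0.0281, 0.1156], [-0.0424, -0.0029, 0.1194]]
```

View pics/wrist_c.png

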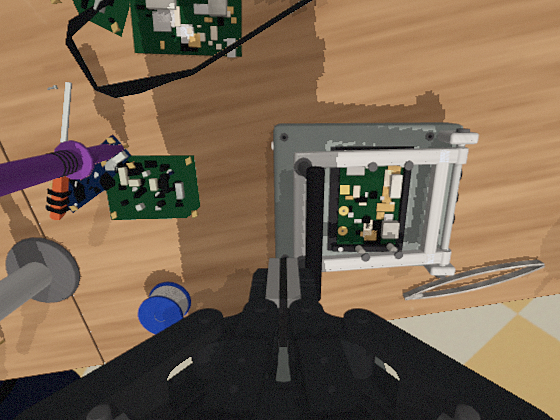

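Run:
```python
from h import *
plan(j2w([-.046,0,.135]),down(-.2),3,-1)
```

```text
n 3 per-row mm 8.362741867074085 deg 0.6274715378830527
[[-0.0033, 0.0006, -0.0011, 0.0059, 0.04, 0.0384, -1], [-0.0033, 0.0006, -0.0011, 0.0057, 0.0396, 0.0388, -1], [-0.0033, 0.0006, -0.0011, 0.0055, 0.0392, 0.0392, -1]]
```

Request:
move_arm(
  increments=[
    [[-0.0033,0.0006,-0.001,0.006,0.04,0.03,-1],[-0.0033,0.0006,-0.001,0.006,0.04,0.03,-1],[-0.0033,0.0006,-0.001,0.006,0.04,0.03,-1],[0,0,0,0,0,0,-1],[0,0,0,0,0,0,-1]],
  ],
)

```text
time: 7.23
ee_pos: [0.463, -0.0531, 0.1328]
ee_rot: [3.122, -0.313, -0.009]
force: [0.8, -0.0, 0.1]
gripper_width: -0.001
```

Run:
```python
from h import *
s=read_state();print(w2j(s["ee_pos"]),R.from_rotvec(s["ee_rot"]).as_matrix().round(3).tolist(),s["force"],s["time"])
```

```text
[-0.04305921 -0.00122447  0.13275385] [[0.98, -0.199, -0.006], [-0.199, -0.98, -0.003], [-0.005, 0.004, -1.0]] [ 0.80903721 -0.00724241  0.13034161] 7.2333
```

Request:
move_arm(
  increments=[
    [[0,0,0,0,-0.02,0.03,-1],[0,0,0,0,-0.015,0.04,-1],[0,0,0,0,0,0.04,-1],[0,0,0,0,0,0.04,-1],[0,0,0,0,0,0.03,-1],[0,0,0,0,0,0.03,-1]],
  ],
)

```text
time: 7.73
ee_pos: [0.4645, -0.0469, 0.0989]
ee_rot: [3.123, -0.313, -0.006]
force: [-0.4, 5.0, 29.4]
gripper_width: 0.003
```

Run:
```python
from h import *
s=read_state();print(w2j(s["ee_pos"]),R.from_rotvec(s["ee_rot"]).as_matrix().round(3).tolist(),s["force"],s["time"])
```

```text
[-0.0494325  -0.00098965  0.09885201] [[0.98, -0.198, -0.004], [-0.199, -0.98, -0.002], [-0.004, 0.003, -1.0]] [-0.39739666  5.01655791 29.35876975] 7.7333
```

Request:
move_arm(
  increments=[
    [[0,0,0,0,0,0,-1],[0,0,0,0,0,0.005,-1],[0,0,0,0,0,0.005,-1],[0,0,0,0,0,-0.1,-1],[0,0,0,0,0,-0.2,-1],[0,0,0,0,0,-0.25,-1],[0,0,0,0,0,-0.2,-1],[0,0,0,0,0,-0.1,-1],[0,0,0,0,0,0,0]],
  ],
)

```text
time: 8.48
ee_pos: [0.4638, -0.0467, 0.2286]
ee_rot: [3.122, -0.313, -0.014]
force: [-0.2, 0.1, 0.7]
gripper_width: 0.126
```

```bash
python3 lh.py d
python3 - <<'E'
from h import *
s=read_state();p=snapshot("wrist");C=cloud(p,s);J=w2j(C)
m=(p["range_z"]>0)&(abs(J[...,1])<.05)&(J[...,0]>-.07)&(J[...,0]<.07)&(J[...,2]>.045)&(J[...,2]<.075)
q=J[m];c=np.polyfit(q[:,0],q[:,2],1);print(len(q),"gate slope",c)
for x in(-.055,-.03,0,.03):
    k=abs(q[:,0]-x)<.006;print(x,k.sum(),np.percentile(q[k,2],[10,50,90]).round(4))
f=p["frame"].copy()
for y in(.011,-.007,-.025):
    u,v=proj(p,j2w([-.0167,y,.038]),s)[0];f[int(round(v)),int(round(u))]=(255,0,255)
c=f[60:260,130:400];cv2.imwrite("pics/wd.png",cv2.resize(c,None,fx=2.9,fy=2.9,interpolation=2))
E
```

```text
[-0.04944804 -0.00172395  0.22862663] [[0.98, -0.198, -0.009], [-0.198, -0.98, -0.003], [-0.008, 0.005, -1.0]] [-0.24518369  0.07821907  0.65074598] 8.4833
wrist 1199 [[-0.0592, -0.0416, 0.0943], [-0.0541, 0.0039, 0.0983], [-0.049, 0.0423, 0.1003]]
side 126 [[-0.0626, -0.0444, 0.066], [-0.0575, -0.0043, 0.093], [-0.0515, 0.0377, 0.0992]]
top 95 [[-0.0611, -0.0435, 0.0718], [-0.0557, -0.0162, 0.0975], [-0.0506, 0.0144, 0.1023]]
4464 gate slope [-0.00474371  0.05525624]
-0.055 93 [0.0543 0.0563 0.0579]
-0.03 298 [0.0539 0.0556 0.0565]
0 330 [0.0541 0.056  0.0574]
0.03 309 [0.0534 0.0557 0.0568]
```

View pics/wd.png

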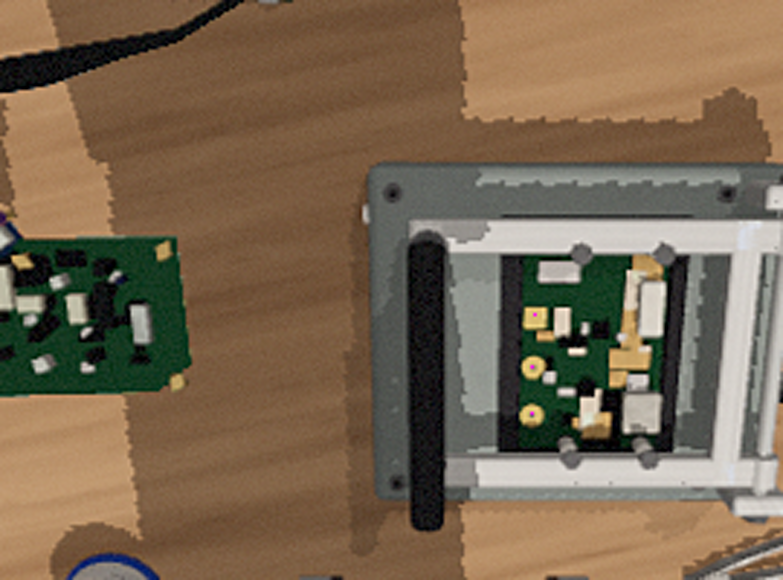

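View pics/sidec_d.png

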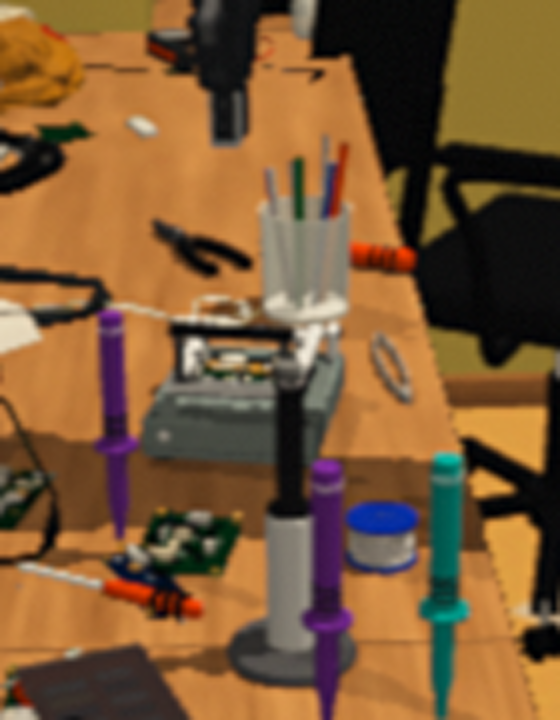

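The gate is shut: bars level at z≈0.056 and handle at x=-0.054, matching the shut position. Now to the pen.

Run:
```python
from h import *
plan(np.array([.432,.234,.30]),down(-.2),10,1)
```

```text
n 10 per-row mm 29.22264577532959 deg 0.08635365441871569
([0.0002, 0.0005, 0.0, -0.0577, -0.179, -0.0508, 1], [0.0002, 0.0005, 0.0, -0.0574, -0.1791, -0.0508, 1], [0.0002, 0.0005, 0.0, -0.0572, -0.1792, -0.0508, 1])
```

Request:
move_arm(
  increments=[
    [[0,0,0,-0.05,-0.16,-0.12,0],[0,0,0,-0.06,-0.18,-0.12,1],[0,0,0,-0.06,-0.18,-0.12,1],[0,0,0,-0.06,-0.18,-0.1,1],[0,0,0,-0.06,-0.18,-0.05,1],[0,0,0,-0.06,-0.18,0,1],[0,0,0,-0.06,-0.18,0,1],[0,0,0,-0.06,-0.18,0,1],[0,0,0,-0.05,-0.14,0,1],[0,0,0,-0.03,-0.09,0,1],[0,0,0,0,0,0,1],[0,0,0,0,0,0,1]],
  ],
)

```text
time: 9.68
ee_pos: [0.4269, 0.2235, 0.2836]
ee_rot: [3.114, -0.316, -0.062]
force: [0.5, -0.6, 0.4]
gripper_width: 1.001
```

```bash
cat > pen.py <<'E'
from h import *
import sys
s=read_state();print(s["ee_pos"],R.from_rotvec(s["ee_rot"]).as_matrix().round(3).tolist(),s["force"],s["time"],s["gripper_width"])
for cam in("wrist","side","top"):
    p=snapshot(cam);C=cloud(p,s);cv2.imwrite(f"pics/{cam}_{sys.argv[1]}.png",p["frame"])
    near=(np.hypot(C[...,0]-.434,C[...,1]-.234)<.06)&(p["range_z"]>0)
    for lo,hi in((.005,.02),(.02,.06),(.06,.088),(.089,.099),(.1,.13),(.13,.16),(.16,.173),(.173,.19)):
        q=C[near&(C[...,2]>lo)&(C[...,2]<hi)&(np.hypot(C[...,0]-.434,C[...,1]-.234)<.04)]
        if len(q)>5:print(cam,lo,hi,len(q),"mid",((np.percentile(q,2,0)+np.percentile(q,98,0))/2).round(4),"ext",(np.percentile(q,98,0)-np.percentile(q,2,0)).round(4))
    X=proj(p,[[.434,.234,.15]],s)[0];print(X)
E
python3 pen.py e
```

```text
[0.42692929 0.22346249 0.28358959] [[0.979, -0.201, -0.041], [-0.201, -0.98, -0.007], [-0.039, 0.015, -0.999]] [ 0.45197862 -0.56222409  0.4257921 ] 9.6833 1.0012169630503822
wrist 0.005 0.02 1754 mid [0.4377 0.2336 0.009 ] ext [0.0637 0.0676 0.0062]
wrist 0.02 0.06 133 mid [0.4426 0.2322 0.0401] ext [0.0139 0.0251 0.0383]
wrist 0.06 0.088 114 mid [0.4431 0.232  0.0739] ext [0.0129 0.0244 0.0262]
wrist 0.089 0.099 318 mid [0.4375 0.2335 0.0936] ext [0.023  0.026  0.0077]
wrist 0.1 0.13 116 mid [0.4385 0.2332 0.1157] ext [0.0097 0.0144 0.0271]
wrist 0.13 0.16 148 mid [0.4397 0.2331 0.145 ] ext [0.0069 0.0144 0.0286]
wrist 0.16 0.173 82 mid [0.4392 0.233  0.1667] ext [0.0082 0.0142 0.0122]
wrist 0.173 0.19 319 mid [0.4361 0.2335 0.1778] ext [0.0132 0.014  0.0087]
[266.46955978 187.32720704]
side 0.005 0.02 259 mid [0.4344 0.2411 0.0117] ext [0.068  0.0576 0.0127]
side 0.02 0.06 167 mid [0.4364 0.2438 0.0398] ext [0.0224 0.0125 0.0386]
side 0.06 0.088 122 mid [0.4361 0.2436 0.074 ] ext [0.0221 0.0134 0.0258]
side 0.089 0.099 60 mid [0.4355 0.238  0.0942] ext [0.0224 0.0256 0.0087]
side 0.1 0.13 88 mid [0.4333 0.2394 0.1147] ext [0.0134 0.0093 0.0281]
side 0.13 0.16 96 mid [0.434  0.2391 0.1454] ext [0.0152 0.0099 0.0285]
side 0.16 0.173 42 mid [0.4339 0.2373 0.1661] ext [0.0152 0.0106 0.0109]
side 0.173 0.19 33 mid [0.4338 0.2366 0.177 ] ext [0.0151 0.0123 0.0077]
[291.48434607 223.04593319]
top 0.005 0.02 116 mid [0.4413 0.214  0.0096] ext [0.0482 0.0296 0.0088]
[186.97415235 203.98553166]
```

View pics/wrist_e.png

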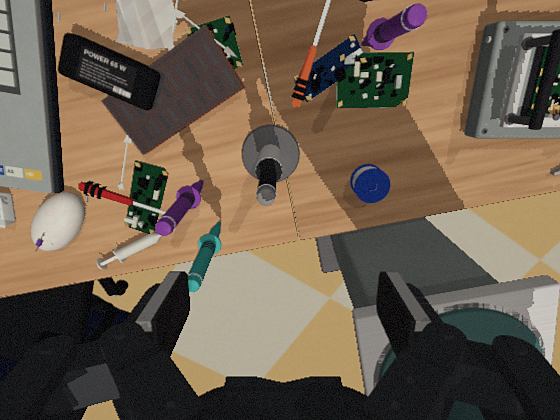

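Run:
```python
from h import *
plan(np.array([.4355,.2335,.21]),down(-.2),5,1)
```

```text
n 5 per-row mm 15.138401984483574 deg 0.46187629699584465
([0.0009, 0.0024, -0.0003, 0.0114, -0.018, 0.0987, 1], [0.0009, 0.0024, -0.0003, 0.0099, -0.0174, 0.0989, 1], [0.0009, 0.0024, -0.0003, 0.0084, -0.0169, 0.0991, 1])
```

Request:
move_arm(
  increments=[
    [[0.001,0.0024,0,0.011,-0.018,0.09,0],[0.001,0.0024,0,0.011,-0.018,0.09,0],[0.001,0.0024,0,0.01,-0.017,0.09,0],[0.001,0.0024,0,0.009,-0.017,0.09,0],[0.001,0.0024,0,0.008,-0.017,0.09,0],[0,0,0,0,0,0,0],[0,0,0,0,0,0,0]],
  ],
)

```text
time: 10.42
ee_pos: [0.4382, 0.2274, 0.2149]
ee_rot: [-3.121, 0.335, -0.008]
force: [0.8, 0.1, 0.0]
gripper_width: 0.498
```

```bash
python3 pen.py f | grep -v top
python3 - <<'E'
from h import *
plan(np.array([.4355,.2335,.121]),down(-.2),5,1)
E
```

```text
[0.43821086 0.22739592 0.2149469 ] [[0.977, -0.212, 0.005], [-0.212, -0.977, 0.002], [0.005, -0.003, -1.0]] [0.78854647 0.07755143 0.00311805] 10.4167 0.49804985458866563
wrist 0.005 0.02 2288 mid [0.4392 0.2336 0.0091] ext [0.0609 0.0676 0.0065]
wrist 0.02 0.06 230 mid [0.4427 0.2324 0.0402] ext [0.0137 0.0255 0.0373]
wrist 0.06 0.088 216 mid [0.4424 0.2323 0.0742] ext [0.0142 0.0254 0.0261]
wrist 0.089 0.099 473 mid [0.4378 0.2335 0.0938] ext [0.0226 0.0259 0.0074]
wrist 0.1 0.13 215 mid [0.4399 0.2332 0.1158] ext [0.0069 0.0147 0.0272]
wrist 0.13 0.16 322 mid [0.4398 0.2331 0.1449] ext [0.0068 0.0144 0.0292]
wrist 0.16 0.173 181 mid [0.4385 0.2333 0.1666] ext [0.0097 0.0147 0.0124]
wrist 0.173 0.19 543 mid [0.4362 0.2333 0.1777] ext [0.0131 0.0136 0.0088]
[274.30851572 234.25766618]
side 0.005 0.02 265 mid [0.4331 0.2404 0.0124] ext [0.0664 0.0576 0.0139]
side 0.02 0.06 162 mid [0.4364 0.2433 0.0399] ext [0.0223 0.0143 0.0383]
side 0.06 0.088 124 mid [0.4361 0.2437 0.0738] ext [0.0221 0.0136 0.0269]
side 0.089 0.099 61 mid [0.4356 0.2388 0.094 ] ext [0.0225 0.0214 0.0096]
side 0.1 0.13 83 mid [0.4333 0.2397 0.1149] ext [0.0134 0.0107 0.0288]
side 0.13 0.16 100 mid [0.434  0.2386 0.145 ] ext [0.0152 0.0108 0.0295]
side 0.16 0.173 43 mid [0.4339 0.239  0.1666] ext [0.0152 0.009  0.0122]
side 0.173 0.19 34 mid [0.4337 0.2377 0.1771] ext [0.0152 0.0106 0.0081]
[291.48434607 223.04593319]
[186.97415235 203.98553166]
n 5 per-row mm 18.9750380709503 deg 0.16860270687131276
([-0.0002, -0.0003, -0.0008, -0.006, -0.0061, 0.1262, 1], [-0.0002, -0.0003, -0.0008, -0.0057, -0.0063, 0.1262, 1], [-0.0002, -0.0003, -0.0008, -0.0054, -0.0065, 0.1262, 1])
```

View pics/wrist_f.png

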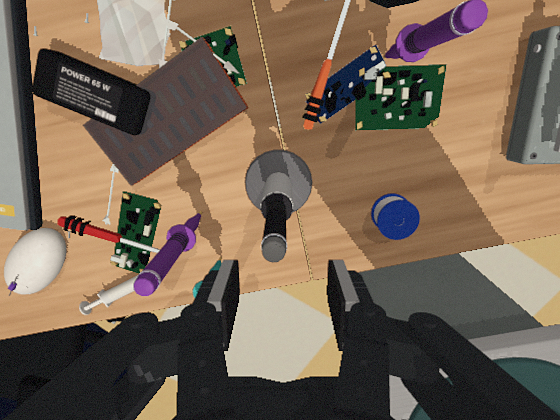

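Request:
move_arm(
  increments=[
    [[0,0,-0.001,-0.012,-0.014,0.11,0],[0,0,-0.001,-0.01,-0.014,0.11,0],[0,0,-0.001,0,0,0.11,0],[0,0,0,0,0,0.11,0],[0,0,0,0,0,0.1,0],[0,0,0,0,0,0.04,0],[0,0,0,0,0,0,0]],
  ],
)

```text
time: 11.15
ee_pos: [0.4395, 0.2332, 0.1329]
ee_rot: [-3.117, 0.32, -0.022]
force: [-0.2, 0.5, 0.4]
gripper_width: 0.499
```

```bash
python3 pen.py g | head -10
python3 - <<'E'
from h import *
plan(np.array([.4355,.2335,.121]),down(-.2),2,1)
E
```

```text
[0.43950381 0.23322741 0.13293585] [[0.979, -0.203, 0.015], [-0.203, -0.979, 0.007], [0.013, -0.009, -1.0]] [-0.15394593  0.54452869  0.43385867] 11.15 0.49854100148451047
wrist 0.005 0.02 3678 mid [0.4402 0.2336 0.0096] ext [0.0593 0.0671 0.0073]
wrist 0.02 0.06 510 mid [0.443  0.233  0.0403] ext [0.0129 0.0263 0.0383]
wrist 0.06 0.088 547 mid [0.4428 0.2329 0.0742] ext [0.0135 0.0264 0.0269]
wrist 0.089 0.099 944 mid [0.4382 0.2334 0.0938] ext [0.0215 0.0259 0.0082]
wrist 0.1 0.13 662 mid [0.4399 0.2333 0.1155] ext [0.0068 0.0148 0.0284]
wrist 0.13 0.16 3178 mid [0.4416 0.2314 0.1459] ext [0.0276 0.0657 0.0273]
wrist 0.16 0.173 2747 mid [0.4406 0.2315 0.1666] ext [0.029  0.0641 0.0125]
wrist 0.173 0.19 5254 mid [0.4425 0.2328 0.1816] ext [0.0301 0.076  0.0162]
[282.31189987 303.82956162]
n 2 per-row mm 7.155281100773628 deg 0.5358138385393947
[[-0.0017, -0.0023, -0.0007, -0.0155, 0.0036, 0.045, 1], [-0.0017, -0.0023, -0.0007, -0.0152, 0.0033, 0.0451, 1]]
```

View pics/wrist_g.png

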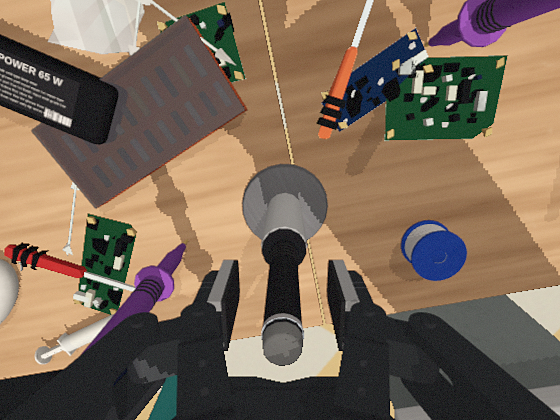

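Request:
move_arm(
  increments=[
    [[-0.0017,-0.0023,0,-0.015,0.003,0.04,0],[-0.0017,-0.0023,0,-0.012,0.003,0.035,0],[0,0,0,0,0,0,0]],
  ],
)

```text
time: 11.55
ee_pos: [0.4366, 0.2339, 0.125]
ee_rot: [-3.124, 0.321, -0.003]
force: [0.1, 0.4, 0.3]
gripper_width: 0.501
```

Run:
```python
from h import *
s=read_state();print(s["ee_pos"],R.from_rotvec(s["ee_rot"]).as_matrix().round(3).tolist(),s["force"],s["time"])
plan(np.array([.4355,.2335,.121]),down(-.2),2,1)
```

```text
[0.43657088 0.23386554 0.12497418] [[0.979, -0.203, 0.002], [-0.203, -0.979, 0.001], [0.002, -0.001, -1.0]] [0.05233088 0.39192688 0.27447714] 11.55
n 2 per-row mm 2.066064429233524 deg 0.1501539735915072
[[-0.0002, -0.0003, -0.0008, -0.0033, 0.0019, 0.0132, 1], [-0.0002, -0.0003, -0.0008, -0.0033, 0.0019, 0.0132, 1]]
```

Request:
move_arm(
  increments=[
    [[0,0,0,-0.005,0.003,0.01,-1],[0,0,0,0,0,0,-1],[0,0,0,0,0,0,-1],[0,0,0,0,0,0,-1],[0,0,0,0,0,0,-1],[0,0,0,0,0,0,-1]],
  ],
)

```text
time: 12.05
ee_pos: [0.4358, 0.2338, 0.1239]
ee_rot: [-3.124, 0.321, -0.003]
force: [0.6, -0.6, -0.9]
gripper_width: 0.158
```

```bash
python3 pen.py h | head -20
```

```text
[0.43579316 0.2337591  0.12386116] [[0.979, -0.203, 0.002], [-0.203, -0.979, 0.001], [0.002, -0.001, -1.0]] [ 0.64036135 -0.63225823 -0.92563292] 12.05 0.15841628995010368
wrist 0.005 0.02 3941 mid [0.4404 0.2335 0.0093] ext [0.0588 0.067  0.0069]
wrist 0.02 0.06 568 mid [0.4429 0.2329 0.0403] ext [0.0132 0.0264 0.0382]
wrist 0.06 0.088 605 mid [0.4431 0.2328 0.0741] ext [0.0127 0.0262 0.0266]
wrist 0.089 0.099 968 mid [0.4399 0.2333 0.0939] ext [0.0181 0.0257 0.0082]
wrist 0.1 0.13 817 mid [0.443  0.2315 0.1155] ext [0.011  0.0217 0.0286]
wrist 0.13 0.16 3361 mid [0.4436 0.2321 0.1453] ext [0.0108 0.0379 0.0286]
wrist 0.16 0.173 3499 mid [0.4416 0.2312 0.1666] ext [0.0246 0.0624 0.0124]
wrist 0.173 0.19 11337 mid [0.4373 0.2341 0.1815] ext [0.0351 0.0758 0.016 ]
[282.02913357 309.13855122]
side 0.005 0.02 268 mid [0.4339 0.2416 0.0117] ext [0.0675 0.058  0.0131]
side 0.02 0.06 164 mid [0.4364 0.2438 0.0402] ext [0.0224 0.0135 0.0382]
side 0.06 0.088 123 mid [0.4361 0.2437 0.0739] ext [0.0221 0.0122 0.0266]
side 0.089 0.099 64 mid [0.4356 0.2387 0.0941] ext [0.0225 0.0216 0.0091]
side 0.1 0.13 82 mid [0.4342 0.2386 0.1153] ext [0.0221 0.0246 0.029 ]
side 0.13 0.16 146 mid [0.434  0.2403 0.1449] ext [0.0248 0.0315 0.028 ]
side 0.16 0.173 39 mid [0.4344 0.2388 0.1667] ext [0.0368 0.0688 0.0119]
side 0.173 0.19 63 mid [0.4331 0.2409 0.1816] ext [0.0342 0.0641 0.0163]
[291.48434607 223.04593319]
top 0.005 0.02 64 mid [0.4393 0.2361 0.0092] ext [0.0441 0.0713 0.0066]
```

View pics/wrist_h.png

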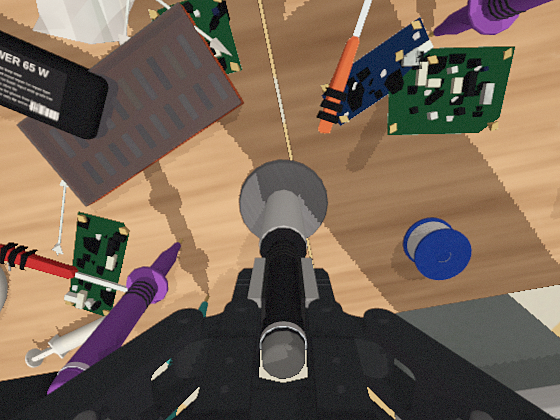

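Request:
move_arm(
  increments=[
    [[0,0,0,0,0,-0.05,-1],[0,0,0,0,0,-0.1,-1],[0,0,0,0,0,-0.12,-1],[0,0,0,0,0,-0.12,-1],[0,0,0,0,0,-0.12,-1],[0,0,0,0,0,-0.12,-1],[0,0,0,0,0,-0.1,-1],[0,0,0,0,0,-0.05,-1],[0,0,0,0,0,0,-1],[0,0,0,0,0,0,-1]],
  ],
)

```text
time: 13.03
ee_pos: [0.4348, 0.2332, 0.2495]
ee_rot: [-3.124, 0.321, -0.003]
force: [0.4, -0.5, -0.7]
gripper_width: 0.159
```

Run:
```python
from h import *
s=read_state();print(s["ee_pos"],R.from_rotvec(s["ee_rot"]).as_matrix().round(3).tolist(),s["force"],s["time"],s["gripper_width"])
p=snapshot("wrist");cv2.imwrite("pics/wrist_i.png",p["frame"])
Rm=R.from_rotvec(s["ee_rot"]).as_matrix()
tip=s["ee_pos"]+Rm@np.array([0,0,.107]);print(proj(p,[tip,s["ee_pos"]+Rm@np.array([0,0,.032])],s))
p=snapshot("side");crop(p,220,100,360,280,4,"sidec_i.png");print(proj(p,[tip,s["ee_pos"]]))
plan(j2w([-.0167,.011,0])*[1,1,0]+[0,0,.245],down(-.2),12,-1)
```

```text
[0.43480477 0.23324149 0.24950363] [[0.979, -0.203, 0.002], [-0.203, -0.979, 0.001], [0.002, -0.001, -1.0]] [ 0.43085072 -0.48619299 -0.74115445] 13.0333 0.1591990206150976
[[282.23862472 207.42033675]
 [282.063322   246.68540429]]
[[291.04638893 226.08639845]
 [290.66255717 179.39589523]]
n 12 per-row mm 26.37376608942649 deg 0.02291850087248423
([-0.0, -0.0, -0.0001, 0.0546, 0.1671, 0.0021, -1], [-0.0, -0.0, -0.0001, 0.0542, 0.1673, 0.0021, -1], [-0.0, -0.0, -0.0001, 0.0539, 0.1674, 0.0021, -1])
```

View pics/wrist_i.png

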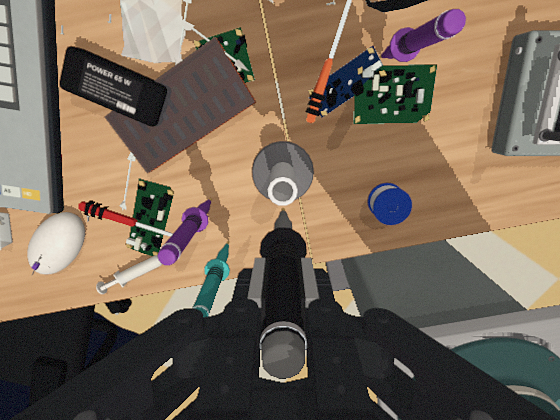

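View pics/sidec_i.png

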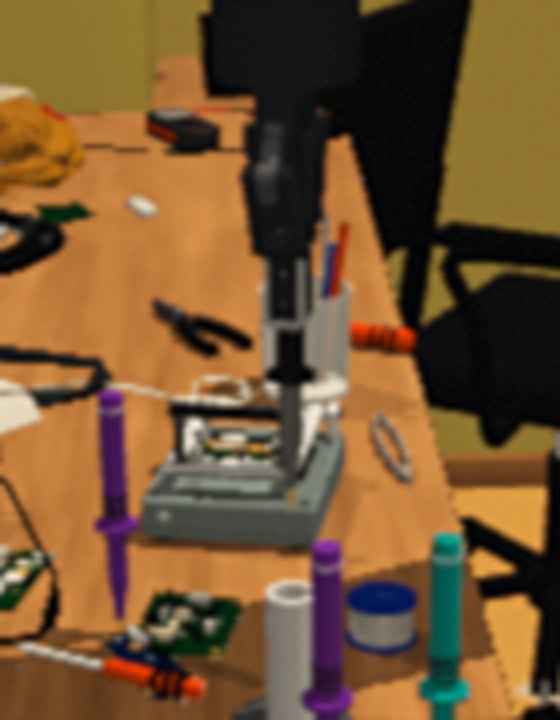

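The pen is lifted. The wrist view shows its tip at about (283,208), where I predicted it, and the tube mouth ring at (283,190). Now I measure the tip and the mouth enlarged.

```bash
cat >> h.py <<'E'
def ray(p,u,v,z,s=None):
    T=Tcam(p,s);f=p["frame"].shape[0]/2/np.tan(np.radians(p["fovy"])/2)
    d=T[:3,:3]@np.array([(u-p["cx"])/f,-(v-p["cy"])/f,-1]);return T[:3,3]+d*(z-T[2,3])/d[2]
E
python3 - <<'E'
from h import *
s=read_state();p=snapshot("wrist");C=cloud(p,s);z=p["range_z"]
f=p["frame"].copy();cv2.imwrite("pics/i2.png",cv2.resize(f[160:280,230:340],None,fx=5,fy=5,interpolation=2))
Rm=R.from_rotvec(s["ee_rot"]).as_matrix();L=(C-s["ee_pos"])@Rm
for lo,hi in((.026,.03),(.03,.034),(.035,.05),(.05,.068),(.07,.08),(.08,.09),(.09,.098),(.098,.112)):
    q=L[(z>0)&(L[...,2]>lo)&(L[...,2]<hi)&(np.hypot(L[...,0],L[...,1])<.02)]
    if len(q):print(lo,hi,len(q),np.percentile(q,2,0).round(4),np.percentile(q,98,0).round(4))
w=((C[...,2]>.089)&(C[...,2]<.096)&(np.hypot(C[...,0]-.435,C[...,1]-.233)<.02)&(z>0));q=C[w]
print("ring",len(q),np.percentile(q,2,0),np.percentile(q,98,0),cv2.minEnclosingCircle(q[:,:2].astype(np.float32)))
E
```

```text
0.026 0.03 745 [-0.0038 -0.0126  0.0265] [0.0126 0.013  0.0296]
0.03 0.034 14 [-0.0006 -0.01    0.03  ] [0.0128 0.0136 0.0313]
0.035 0.05 7 [ 0.0054 -0.0006  0.0489] [0.006  0.0024 0.05  ]
0.05 0.068 152 [ 0.0017 -0.0055  0.0511] [0.0059 0.0059 0.0673]
0.07 0.08 19 [ 0.002  -0.0034  0.0704] [0.0054 0.0048 0.0792]
0.08 0.09 27 [ 0.001  -0.0027  0.0801] [0.0035 0.0032 0.0895]
0.09 0.098 9 [ 0.0009 -0.0023  0.0911] [0.0028 0.0028 0.0934]
0.098 0.112 10 [-0.0003 -0.001   0.0996] [0.0012 0.0014 0.1057]
ring 370 [0.42261418 0.22055268 0.08955408] [0.44878184 0.24702971 0.09308534] ((0.4355030059814453, 0.2337525337934494), 0.014329848811030388)
```

View pics/i2.png

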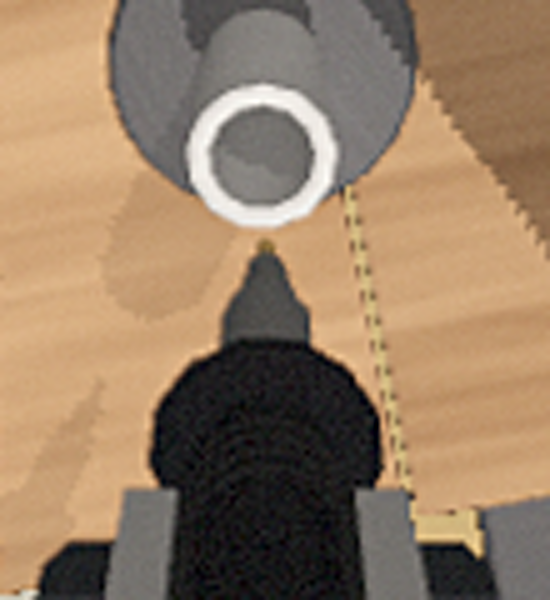

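Request:
move_arm(
  increments=[
    [[0,0,0,0.04,0.12,0,-1],[0,0,0,0.055,0.167,0,-1],[0,0,0,0.055,0.167,0,-1],[0,0,0,0.055,0.167,0,-1],[0,0,0,0.055,0.167,0,-1],[0,0,0,0.055,0.167,0,-1],[0,0,0,0.055,0.167,0,-1],[0,0,0,0.055,0.167,0,-1],[0,0,0,0.055,0.167,0,-1],[0,0,0,0.055,0.167,0,-1],[0,0,0,0.055,0.15,0,-1],[0,0,0,0.03,0.1,0,-1],[0,0,0,0,0,0,-1],[0,0,0,0,0,0,-1]],
  ],
)

```text
time: 14.35
ee_pos: [0.4655, -0.0742, 0.2342]
ee_rot: [3.123, -0.317, -0.029]
force: [-1.0, 0.9, 0.1]
gripper_width: 0.16
```

```bash
cat > st.py <<'E'
from h import *
import sys
s=read_state();Rm=R.from_rotvec(s["ee_rot"]).as_matrix()
tip=s["ee_pos"]+Rm@np.array([-.0004,.0002,.107])
print("tip jig mm",(w2j(tip)*1000).round(2),"z axis",Rm[:,2].round(4),"yaw",np.arctan2(Rm[1,0],Rm[0,0]).round(4),"F",s["force"].round(2),s["time"],s["gripper_width"])
if len(sys.argv)>1:
    y,z,n=float(sys.argv[1]),float(sys.argv[2]),int(sys.argv[3])
    t=j2w([-.0167,y/1000,z/1000]);Rt=down(-.2)
    plan(t-Rt@np.array([-.0004,.0002,.107]),Rt,n,-1)
E
python3 st.py 11 70 3
```

```text
tip jig mm [-22.2    3.1  127.21] z axis [-1.830e-02 -7.000e-04 -9.998e-01] yaw -0.2022 F [-1.    0.9   0.06] 14.35 0.1597404924694758
n 3 per-row mm 19.26775597203751 deg 0.3530352402016353
[[0.0005, 0.0019, -0.0002, 0.0156, 0.0127, 0.1269, -1], [0.0005, 0.0019, -0.0002, 0.0148, 0.0129, 0.1269, -1], [0.0005, 0.0019, -0.0002, 0.0141, 0.0131, 0.127, -1]]
```

Request:
move_arm(
  increments=[
    [[0.0005,0.0019,0,0.018,0.013,0.08,-1],[0.0005,0.0019,0,0.017,0.013,0.1,-1],[0.0005,0.0019,0,0.016,0.013,0.1,-1],[0,0,0,0,0,0.05,-1],[0,0,0,0,0,0,-1],[0,0,0,0,0,0,-1]],
  ],
)

```text
time: 14.85
ee_pos: [0.4707, -0.0775, 0.1809]
ee_rot: [-3.124, 0.313, 0.003]
force: [-0.0, -0.4, 0.0]
gripper_width: 0.159
```

```bash
python3 st.py 11 46 3;  python3 - <<'E'
from h import *
s=read_state();p=snapshot("wrist");f=p["frame"]
Rm=R.from_rotvec(s["ee_rot"]).as_matrix()
print(proj(p,[j2w([-.0167,.011,.038]),s["ee_pos"]+Rm@np.array([-.0004,.0002,.107])],s))
cv2.imwrite("pics/j.png",cv2.resize(f[150:290,210:370],None,fx=4,fy=4,interpolation=2))
E
```

```text
tip jig mm [-20.6   10.53  73.89] z axis [-0.0019  0.002  -1.    ] yaw -0.1996 F [-0.03 -0.35  0.01] 14.85 0.15925173748326435
n 3 per-row mm 9.38001154807857 deg 0.052922485866769
[[-0.0002, 0.0002, 0.0, 0.0006, 0.0084, 0.062, -1], [-0.0002, 0.0002, 0.0, 0.0006, 0.0084, 0.062, -1], [-0.0002, 0.0002, 0.0, 0.0005, 0.0083, 0.062, -1]]
[[286.87462985 195.15939182]
 [282.48786472 207.89323416]]
```

View pics/j.png

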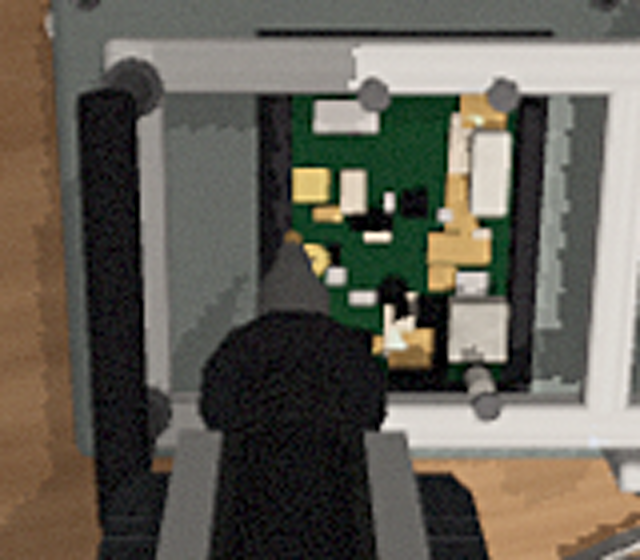

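Request:
move_arm(
  increments=[
    [[0,0,0,0,0.012,0.05,-1],[0,0,0,0,0.012,0.05,-1],[0,0,0,0,0.008,0.05,-1],[0,0,0,0,0,0,-1],[0,0,0,0,0,0,-1]],
  ],
)

```text
time: 15.32
ee_pos: [0.4702, -0.0821, 0.1582]
ee_rot: [-3.125, 0.311, -0.0]
force: [-0.0, 0.5, -0.3]
gripper_width: 0.157
```

```bash
sed -i 's/-.0167,y\/1000,/-.0162,y\/1000-.0005,/' st.py; python3 st.py 11 42 1;  python3 - <<'E'
from h import *
s=read_state();p=snapshot("wrist");f=p["frame"]
Rm=R.from_rotvec(s["ee_rot"]).as_matrix()
print(proj(p,[j2w([-.0167,.011,.038]),s["ee_pos"]+Rm@np.array([-.0004,.0002,.107])],s))
cv2.imwrite("pics/k.png",cv2.resize(f[150:290,210:370],None,fx=4,fy=4,interpolation=2))
E
```

```text
tip jig mm [-16.04  11.22  51.2 ] z axis [ 4.0e-04  1.4e-03 -1.0e+00] yaw -0.1986 F [-0.03  0.49 -0.28] 15.3167 0.15693851480822446
n 1 per-row mm 9.23300307515877 deg 0.11548021242996859
[[-0.0005, -0.0, 0.0004, -0.0047, -0.0021, 0.0613, -1]]
[[281.73496204 203.32209116]
 [282.48834995 207.89223294]]
```

View pics/k.png

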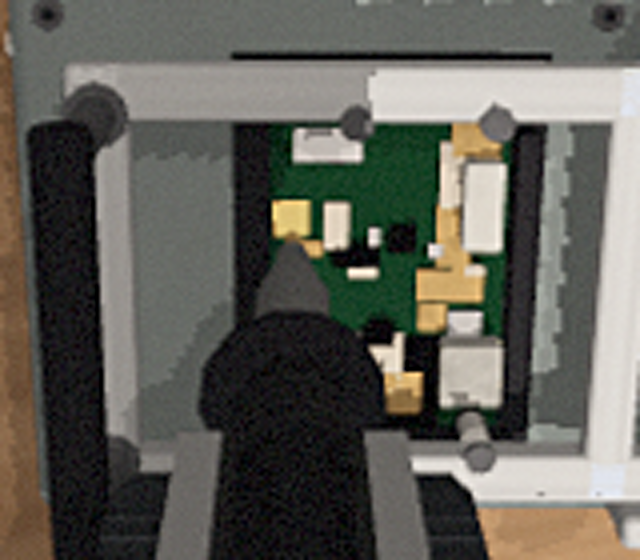

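Request:
move_arm(
  increments=[
    [[-0.0005,0,0,-0.005,-0.001,0.03,-1],[0,0,0,0,0,0.03,-1],[0,0,0,0,0,0.02,-1],[0,0,0,0,0,0,-1]],
  ],
)

```text
time: 15.7
ee_pos: [0.4696, -0.0818, 0.1455]
ee_rot: [3.126, -0.312, 0.001]
force: [0.1, -0.7, -0.9]
gripper_width: 0.158
```

```bash
python3 st.py 11 34.5 2
```

```text
tip jig mm [-15.97  10.65  38.49] z axis [ 7.e-04 -4.e-04 -1.e+00] yaw -0.1989 F [ 0.12 -0.73 -0.89] 15.7 0.1584446621138534
n 2 per-row mm 1.9994596661232207 deg 0.039378655576318006
[[0.0, -0.0001, 0.0002, -0.0002, -0.0007, 0.0133, -1], [0.0, -0.0001, 0.0002, -0.0002, -0.0007, 0.0133, -1]]
```

Request:
move_arm(
  increments=[
    [[0,0,0,0,0,0.012,-1],[0,0,0,0,0,0.01,-1],[0,0,0,0,0,0.002,-1]],
  ],
)

```text
time: 15.95
ee_pos: [0.4698, -0.0818, 0.1419]
ee_rot: [3.126, -0.312, 0.002]
force: [0.1, -0.3, 2.1]
gripper_width: 0.154
```

```bash
python3 st.py 11 34.5 2
```

```text
tip jig mm [-16.    10.94  34.91] z axis [ 1.3e-03 -6.0e-04 -1.0e+00] yaw -0.1988 F [ 0.13 -0.31  2.12] 15.95 0.1543743140476662
n 2 per-row mm 0.2649764393239688 deg 0.052693696472933906
[[0.0, -0.0002, 0.0002, -0.001, -0.0006, 0.0014, -1], [0.0, -0.0002, 0.0002, -0.001, -0.0006, 0.0014, -1]]
```

Request:
move_arm(
  increments=[
    [[0,0,0,0,0,0,-1],[0,0,0,0,0,0,-1],[0,0,0,0,0,0,-1],[0,0,0,0,0,0,-1],[0,0,0,0,0,0,-1],[0,0,0,0,0,0,-1],[0,0,0,0,0,0,-1]],
  ],
)

```text
time: 16.53
ee_pos: [0.47, -0.0819, 0.1427]
ee_rot: [3.126, -0.312, 0.003]
force: [-1.4, 0.4, 1.2]
gripper_width: 0.16
```

```bash
python3 st.py 11 34.5 2
python3 - <<'E'
from h import *
s=read_state();p=snapshot("wrist");f=p["frame"]
cv2.imwrite("pics/l.png",cv2.resize(f[150:290,210:370],None,fx=4,fy=4,interpolation=2))
E
```

```text
tip jig mm [-15.97  11.21  35.71] z axis [ 2.e-03 -8.e-04 -1.e+00] yaw -0.1989 F [-1.41  0.43  1.18] 16.5333 0.16006872146757523
n 2 per-row mm 0.6591296522476742 deg 0.07053178881267175
[[0.0001, -0.0003, 0.0002, -0.0016, -0.0007, 0.004, -1], [0.0001, -0.0003, 0.0002, -0.0016, -0.0007, 0.004, -1]]
```

View pics/l.png

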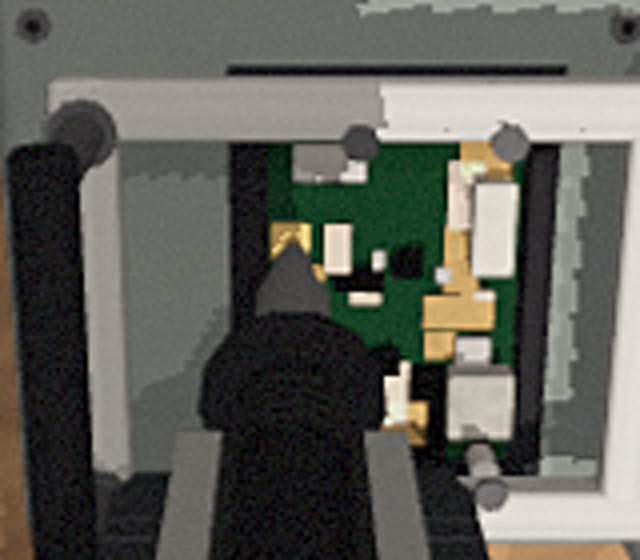

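The tip sits on the square pad, but zero rows let it creep up slightly. I keep a steady press a little longer, then lift 20 mm.

Request:
move_arm(
  increments=[
    [[0,0,0,0,0,0.007,-1],[0,0,0,0,0,0.003,-1],[0,0,0,0,0,0.002,-1],[0,0,0,0,0,0.002,-1],[0,0,0,0,0,0.002,-1],[0,0,0,0,0,0.002,-1],[0,0,0,0,0,-0.05,-1],[0,0,0,0,0,-0.08,-1],[0,0,0,0,0,0,-1],[0,0,0,0,0,0,-1]],
  ],
)

```text
time: 17.42
ee_pos: [0.47, -0.0819, 0.1613]
ee_rot: [3.126, -0.312, 0.003]
force: [0.4, -0.1, -1.3]
gripper_width: 0.156
```

```bash
python3 st.py -7 50 3
```

```text
tip jig mm [-15.99  11.21  54.31] z axis [ 2.1e-03 -8.0e-04 -1.0e+00] yaw -0.1989 F [ 0.44 -0.14 -1.34] 17.4167 0.1563876572907568
n 3 per-row mm 6.323158901629737 deg 0.047513611372753665
[[0.0, -0.0002, 0.0001, -0.0411, -0.0005, 0.0095, -1], [0.0, -0.0002, 0.0001, -0.0411, -0.0005, 0.0095, -1], [0.0, -0.0002, 0.0001, -0.0411, -0.0004, 0.0096, -1]]
```

Request:
move_arm(
  increments=[
    [[0,-0.0003,0,-0.04,0,0,-1],[0,-0.0002,0,-0.04,0,0,-1],[0,0,0,-0.03,0,0,-1],[0,0,0,0,0,0,-1],[0,0,0,0,0,0,-1]],
  ],
)

```text
time: 17.83
ee_pos: [0.4517, -0.0782, 0.1611]
ee_rot: [3.126, -0.312, 0.001]
force: [-0.2, 0.2, -1.1]
gripper_width: 0.16
```

```bash
python3 st.py -7 44 2
```

```text
tip jig mm [-15.98  -7.64  54.06] z axis [ 3.e-04 -4.e-04 -1.e+00] yaw -0.1988 F [-0.19  0.21 -1.05] 17.8333 0.15969007060564927
n 2 per-row mm 5.029670916199896 deg 0.03644525671627506
[[0.0, -0.0001, 0.0002, 0.0006, -0.0006, 0.0335, -1], [0.0, -0.0001, 0.0002, 0.0006, -0.0006, 0.0335, -1]]
```

Request:
move_arm(
  increments=[
    [[0,0,0,0.001,0,0.03,-1],[0,0,0,0,0,0.03,-1],[0,0,0,0,0,0.03,-1],[0,0,0,0,0,0.012,-1],[0,0,0,0,0,0,-1]],
  ],
)

```text
time: 18.25
ee_pos: [0.4518, -0.0782, 0.1436]
ee_rot: [3.126, -0.312, 0.0]
force: [0.5, 1.2, 0.7]
gripper_width: 0.156
```

```bash
python3 st.py -7 35 2
python3 - <<'E'
from h import *
p=snapshot("wrist");f=p["frame"]
cv2.imwrite("pics/m.png",cv2.resize(f[150:290,210:370],None,fx=4,fy=4,interpolation=2))
E
```

```text
tip jig mm [-15.96  -7.61  36.57] z axis [-0.e+00 -3.e-04 -1.e+00] yaw -0.1989 F [0.55 1.16 0.67] 18.25 0.1563976479075885
n 2 per-row mm 0.7921190884542724 deg 0.03361749975828523
[[0.0, -0.0, 0.0002, 0.0004, -0.0007, 0.0052, -1], [0.0, -0.0, 0.0002, 0.0004, -0.0007, 0.0052, -1]]
```

View pics/m.png

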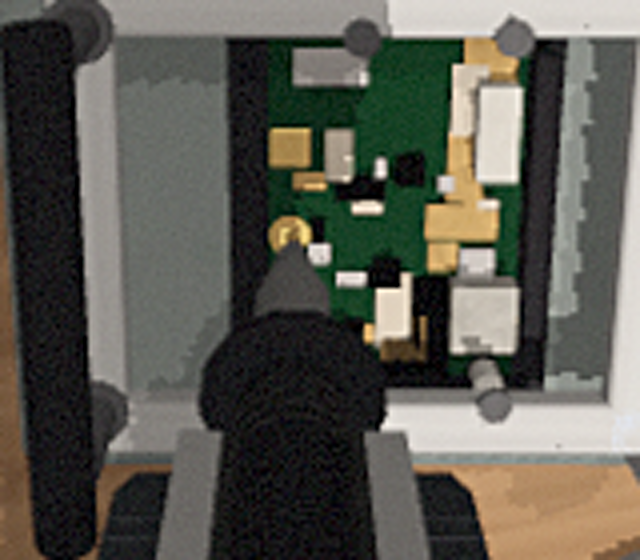

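The tip is centred on the middle round pad. I press, hold, lift and shift to the last pad.

Request:
move_arm(
  increments=[
    [[0,0,0,0,0,0.01,-1],[0,0,0,0,0,0.004,-1],[0,0,0,0,0,0.002,-1],[0,0,0,0,0,0.002,-1],[0,0,0,0,0,0.002,-1],[0,0,0,0,0,0.002,-1],[0,0,0,0,0,0.002,-1],[0,0,0,0,0,0.002,-1],[0,0,0,0,0,0.002,-1]],
  ],
)

```text
time: 19.05
ee_pos: [0.4522, -0.0783, 0.1403]
ee_rot: [3.126, -0.312, 0.002]
force: [-1.0, 0.0, 2.2]
gripper_width: 0.157
```

```bash
python3 st.py -7 35 2
```

```text
tip jig mm [-15.96  -7.03  33.3 ] z axis [ 1.e-03 -5.e-04 -1.e+00] yaw -0.1989 F [-0.97  0.02  2.15] 19.05 0.15696698013138474
n 2 per-row mm 0.8736286520860435 deg 0.045171639254274504
[[0.0001, -0.0002, 0.0002, -0.0012, -0.0007, -0.0057, -1], [0.0001, -0.0002, 0.0002, -0.0012, -0.0007, -0.0057, -1]]
```

Request:
move_arm(
  increments=[
    [[0,0,0,0,0,-0.05,-1],[0,0,0,0,0,-0.08,-1],[0,0,0,0,0,0,-1],[0,0,0,-0.04,0,0,-1],[0,0,0,-0.04,0,0,-1],[0,0,0,-0.026,0,0,-1],[0,0,0,0,0,0,-1],[0,0,0,0,0,0,-1]],
  ],
)

```text
time: 19.72
ee_pos: [0.4346, -0.0747, 0.1617]
ee_rot: [3.126, -0.312, 0.002]
force: [0.9, 0.3, -0.4]
gripper_width: 0.156
```

```bash
python3 st.py -25 44 2
```

```text
tip jig mm [-15.94 -24.95  54.74] z axis [ 1.2e-03 -6.0e-04 -1.0e+00] yaw -0.1988 F [ 0.92  0.34 -0.42] 19.7167 0.15647650066296115
n 2 per-row mm 5.376304027709056 deg 0.05092239440664871
[[0.0001, -0.0002, 0.0002, -0.0014, -0.0008, 0.0358, -1], [0.0001, -0.0002, 0.0002, -0.0014, -0.0008, 0.0358, -1]]
```

Request:
move_arm(
  increments=[
    [[0,0,0,-0.002,0,0.03,-1],[0,0,0,0,0,0.03,-1],[0,0,0,0,0,0.03,-1],[0,0,0,0,0,0.014,-1],[0,0,0,0,0,0,-1]],
  ],
)

```text
time: 20.13
ee_pos: [0.4341, -0.0746, 0.1437]
ee_rot: [3.126, -0.312, 0.001]
force: [-0.1, 0.2, 0.9]
gripper_width: 0.158
```

```bash
python3 st.py -25 35 2
python3 - <<'E'
from h import *
p=snapshot("wrist");f=p["frame"]
cv2.imwrite("pics/n.png",cv2.resize(f[150:290,210:370],None,fx=4,fy=4,interpolation=2))
E
```

```text
tip jig mm [-15.94 -25.55  36.69] z axis [ 5.e-04 -4.e-04 -1.e+00] yaw -0.1989 F [-0.13  0.25  0.85] 20.1333 0.15831083517697575
n 2 per-row mm 0.8529320387254159 deg 0.0371974044581119
[[0.0, -0.0001, 0.0002, 0.0004, -0.0008, 0.0056, -1], [0.0, -0.0001, 0.0002, 0.0004, -0.0008, 0.0056, -1]]
```

View pics/n.png

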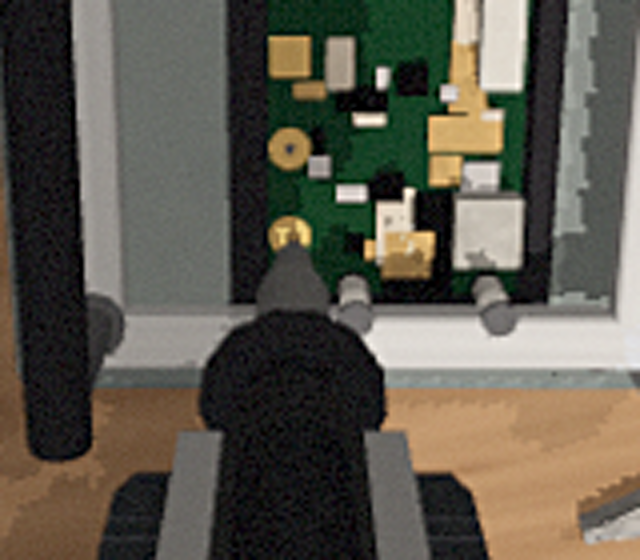

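The tip is on the last round pad; press and hold.

Request:
move_arm(
  increments=[
    [[0,0,0,0,0,0.01,-1],[0,0,0,0,0,0.003,-1],[0,0,0,0,0,0.002,-1],[0,0,0,0,0,0.002,-1],[0,0,0,0,0,0.001,-1],[0,0,0,0,0,0.002,-1],[0,0,0,0,0,0.001,-1],[0,0,0,0,0,0.002,-1],[0,0,0,0,0,0.001,-1]],
  ],
)

```text
time: 20.93
ee_pos: [0.4346, -0.0747, 0.1411]
ee_rot: [3.126, -0.312, 0.002]
force: [-1.3, 0.1, 2.2]
gripper_width: 0.161
```

```bash
python3 st.py -25 35 2
```

```text
tip jig mm [-15.91 -24.92  34.06] z axis [ 1.5e-03 -7.0e-04 -1.0e+00] yaw -0.1989 F [-1.3   0.14  2.16] 20.9333 0.16082147296340063
n 2 per-row mm 0.5271436915251 deg 0.0579285761198639
[[0.0001, -0.0003, 0.0002, -0.0013, -0.0008, -0.0031, -1], [0.0001, -0.0003, 0.0002, -0.0013, -0.0008, -0.0031, -1]]
```

Request:
move_arm(
  increments=[
    [[0,0,0,0,0,-0.05,-1],[0,0,0,0,0,-0.1,-1],[0,0,0,0,0,-0.14,-1],[0,0,0,0,0,-0.14,-1],[0,0,0,0,0,-0.14,-1],[0,0,0,0,0,-0.1,-1],[0,0,0,0,0,-0.05,-1],[0,0,0,0,0,0,-1]],
  ],
)

```text
time: 21.6
ee_pos: [0.4335, -0.0745, 0.2551]
ee_rot: [3.126, -0.312, -0.001]
force: [0.6, -0.3, -1.3]
gripper_width: 0.155
```

```bash
python3 st.py
python3 - <<'E'
from h import *
plan(np.array([.4355,.2335,.25]),down(-.2),12,-1)
E
python3 lh.py o | tail -3
```

```text
tip jig mm [-15.98 -26.33 148.06] z axis [-7.e-04 -2.e-04 -1.e+00] yaw -0.1988 F [ 0.63 -0.26 -1.27] 21.6 0.15455049688175648
n 12 per-row mm 25.6670276322546 deg 0.0063967700091771065
([0.0, 0.0, 0.0, -0.0327, -0.1679, 0.0028, -1], [0.0, 0.0, 0.0, -0.0328, -0.1679, 0.0028, -1], [0.0, 0.0, 0.0, -0.0329, -0.1679, 0.0028, -1])
wrist 1200 [[-0.0589, -0.0415, 0.0799], [-0.0528, -0.0004, 0.0984], [-0.0143, 0.0417, 0.187]]
side 161 [[-0.0623, -0.0438, 0.0628], [-0.057, -0.0163, 0.0931], [-0.0174, 0.0374, 0.1858]]
top 70 [[-0.0611, -0.0439, 0.0797], [-0.0557, -0.0231, 0.0971], [-0.0506, -0.0006, 0.1018]]
```

The gate is still shut. Next, back to above the stand.

Request:
move_arm(
  increments=[
    [[0,0,0,-0.025,-0.12,0,-1],[0,0,0,-0.033,-0.168,0,-1],[0,0,0,-0.033,-0.168,0,-1],[0,0,0,-0.033,-0.168,0,-1],[0,0,0,-0.033,-0.168,0,-1],[0,0,0,-0.033,-0.168,0,-1],[0,0,0,-0.033,-0.168,0,-1],[0,0,0,-0.033,-0.168,0,-1],[0,0,0,-0.033,-0.168,0,-1],[0,0,0,-0.033,-0.168,0,-1],[0,0,0,-0.033,-0.14,0,-1],[0,0,0,-0.02,-0.1,0,-1],[0,0,0,0,0,0,-1],[0,0,0,0,0,0,-1]],
  ],
)

```text
time: 22.92
ee_pos: [0.4275, 0.2244, 0.2326]
ee_rot: [3.118, -0.315, -0.042]
force: [-0.3, -0.2, -1.3]
gripper_width: 0.162
```

```bash
cat > ps.py <<'E'
from h import *
import sys
s=read_state();Rm=R.from_rotvec(s["ee_rot"]).as_matrix()
tip=s["ee_pos"]+Rm@np.array([-.0004,.0002,.107]);print("tip",tip.round(4),"rel mouth mm",((tip-[.4355,.23375,.092])*1000).round(1),"zax",Rm[:,2].round(4),s["force"].round(2),s["time"])
Rt=down(-.2);plan(np.array([.4355,.23375,float(sys.argv[1])])-Rt@np.array([-.0004,.0002,.107]),Rt,int(sys.argv[2]),-1)
E
python3 ps.py .13 3
```

```text
tip [0.4242 0.2238 0.1257] rel mouth mm [-11.3 -10.   33.7] zax [-0.0276 -0.0046 -0.9996] [-0.32 -0.24 -1.32] 22.9167
n 3 per-row mm 4.469215792213208 deg 0.5354601768937054
[[0.0011, 0.0028, -0.0002, 0.0138, -0.0243, -0.0103, -1], [0.0011, 0.0028, -0.0002, 0.0139, -0.0243, -0.0101, -1], [0.0011, 0.0028, -0.0002, 0.014, -0.0244, -0.0099, -1]]
```

Request:
move_arm(
  increments=[
    [[0.0011,0.0028,0,0.014,-0.024,0,-1],[0.0011,0.0028,0,0.014,-0.024,0,-1],[0.0011,0.0028,0,0.014,-0.022,0,-1],[0,0,0,0,0,0,-1],[0,0,0,0,0,0,-1]],
  ],
)

```text
time: 23.33
ee_pos: [0.4367, 0.2315, 0.2306]
ee_rot: [3.125, -0.32, 0.003]
force: [0.7, 0.3, 0.4]
gripper_width: 0.161
```

```bash
python3 ps.py .105 2
```

```text
tip [0.4365 0.2314 0.1236] rel mouth mm [ 1.  -2.4 31.6] zax [ 1.6e-03 -6.0e-04 -1.0e+00] [0.66 0.26 0.44] 23.3333
n 2 per-row mm 9.383541271822784 deg 0.12645370792054286
[[0.0, -0.0003, -0.0006, -0.0042, -0.0071, 0.062, -1], [0.0, -0.0003, -0.0006, -0.0042, -0.0071, 0.062, -1]]
```

Request:
move_arm(
  increments=[
    [[0,-0.0003,-0.0006,-0.006,-0.008,0.04,-1],[0,-0.0003,-0.0006,-0.005,-0.008,0.04,-1],[0,0,0,0,0,0.03,-1],[0,0,0,0,0,0,-1],[0,0,0,0,0,0,-1]],
  ],
)

```text
time: 23.75
ee_pos: [0.4355, 0.2336, 0.2122]
ee_rot: [3.125, -0.315, -0.001]
force: [0.1, 0.3, 0.1]
gripper_width: 0.158
```

```bash
python3 ps.py .08 3
python3 - <<'E'
from h import *
p=snapshot("wrist");f=p["frame"]
cv2.imwrite("pics/q.png",cv2.resize(f[150:290,210:370],None,fx=4,fy=4,interpolation=2))
E
```

```text
tip [0.4351 0.2335 0.1052] rel mouth mm [-0.4 -0.3 13.2] zax [-4.e-04 -3.e-04 -1.e+00] [0.12 0.28 0.06] 23.75
n 3 per-row mm 8.402583001083457 deg 0.02333500320117593
[[0.0, 0.0, -0.0001, 0.0008, -0.0008, 0.056, -1], [0.0, 0.0, -0.0001, 0.0007, -0.0008, 0.056, -1], [0.0, 0.0, -0.0001, 0.0007, -0.0007, 0.056, -1]]
```

View pics/q.png

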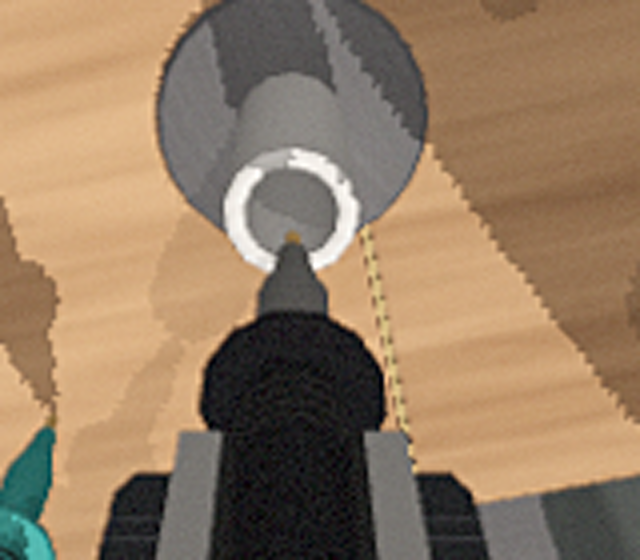

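The tip is centred over the mouth. Descend.

Request:
move_arm(
  increments=[
    [[0,0,0,0.001,-0.001,0.06,-1],[0,0,0,0.001,-0.001,0.08,-1],[0,0,0,0,0,0.08,-1],[0,0,0,0,0,0.08,-1],[0,0,0,0,0,0.08,-1],[0,0,0,0,0,0.05,-1],[0,0,0,0,0,0,-1]],
  ],
)

```text
time: 24.38
ee_pos: [0.4352, 0.2335, 0.1395]
ee_rot: [3.125, -0.315, -0.003]
force: [-0.8, 0.1, -0.9]
gripper_width: 0.158
```

```bash
python3 ps.py .017 2
```

```text
tip [0.4346 0.2333 0.0326] rel mouth mm [ -0.9  -0.4 -59.4] zax [-1.8e-03 -9.0e-04 -1.0e+00] [-0.77  0.1  -0.92] 24.3833
n 2 per-row mm 7.784248329913806 deg 0.06546048319564322
[[0.0002, 0.0002, -0.0002, 0.0021, -0.0016, 0.0518, -1], [0.0002, 0.0002, -0.0002, 0.0021, -0.0016, 0.0518, -1]]
```

Request:
move_arm(
  increments=[
    [[0.0002,0.0002,0,0.003,-0.002,0.04,-1],[0.0002,0.0002,0,0.002,-0.001,0.04,-1],[0,0,0,0,0,0.02,-1],[0,0,0,0,0,0.005,-1],[0,0,0,0,0,0,-1]],
  ],
)

```text
time: 24.8
ee_pos: [0.4369, 0.2341, 0.124]
ee_rot: [-3.125, 0.315, -0.002]
force: [-0.0, 0.2, -0.7]
gripper_width: 0.157
```

```bash
python3 ps.py .017 2
```

```text
tip [0.4366 0.2341 0.017 ] rel mouth mm [  1.1   0.3 -75. ] zax [ 1.7e-03  9.0e-04 -1.0e+00] [-0.02  0.23 -0.69] 24.8
n 2 per-row mm 0.47938768892996375 deg 0.06331869461411466
[[-0.0002, -0.0002, -0.0002, -0.0029, 0.0014, 0.0001, -1], [-0.0002, -0.0002, -0.0002, -0.0029, 0.0014, 0.0001, -1]]
```

Request:
move_arm(
  increments=[
    [[0,0,0,-0.003,0,0.005,-1],[0,0,0,-0.002,0,0.003,-1],[0,0,0,0,0,0,-0.3],[0,0,0,0,0,0,0],[0,0,0,0,0,0,0],[0,0,0,0,0,0,0]],
  ],
)

```text
time: 25.3
ee_pos: [0.4367, 0.2345, 0.1235]
ee_rot: [-3.124, 0.315, -0.005]
force: [-0.2, -0.0, -0.8]
gripper_width: 0.503
```

```bash
python3 ps.py .017 2
python3 - <<'E'
from h import *
p=snapshot("wrist");f=p["frame"]
cv2.imwrite("pics/r.png",f)
E
```

```text
tip [0.4366 0.2345 0.0165] rel mouth mm [  1.1   0.8 -75.5] zax [ 0.0037  0.0016 -1.    ] [-0.19 -0.   -0.82] 25.3
n 2 per-row mm 0.5442427288329633 deg 0.1203711126518095
[[-0.0004, -0.0005, -0.0002, -0.0019, 0.0025, -0.0018, -1], [-0.0004, -0.0005, -0.0002, -0.0019, 0.0025, -0.0018, -1]]
```

View pics/r.png

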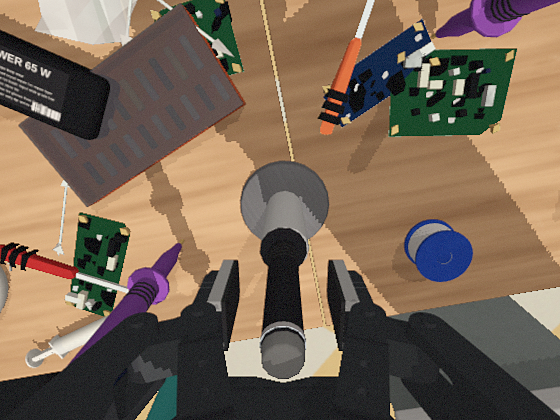

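The pen is released and its guard rests on the tube. I retract straight up and check.

Request:
move_arm(
  increments=[
    [[0,0,0,0,0,-0.08,0],[0,0,0,0,0,-0.12,0],[0,0,0,0,0,-0.15,0],[0,0,0,0,0,-0.15,0],[0,0,0,0,0,-0.15,0],[0,0,0,0,0,-0.15,0],[0,0,0,0,0,-0.1,0],[0,0,0,0,0,0,0],[0,0,0,0,0,0,0]],
  ],
)

```text
time: 26.1
ee_pos: [0.435, 0.2339, 0.2706]
ee_rot: [-3.123, 0.315, -0.006]
force: [-0.5, 0.7, -1.0]
gripper_width: 0.501
```

```bash
python3 pen.py s|grep -v top
python3 - <<'E'
from h import *
plan(j2w([-.054,0,.235]),down(-.2),12,0)
E
```

```text
[0.43497566 0.23386103 0.27062246] [[0.98, -0.2, 0.004], [-0.2, -0.98, 0.002], [0.003, -0.003, -1.0]] [-0.47943989  0.74956354 -1.00178321] 26.1 0.5008031789551316
wrist 0.005 0.02 1775 mid [0.4385 0.2337 0.009 ] ext [0.0621 0.0669 0.0064]
wrist 0.02 0.06 136 mid [0.4433 0.2329 0.0405] ext [0.0125 0.0261 0.0379]
wrist 0.06 0.088 123 mid [0.4432 0.2328 0.0742] ext [0.0126 0.0258 0.0265]
wrist 0.089 0.099 322 mid [0.4378 0.2338 0.0938] ext [0.023  0.0261 0.0077]
wrist 0.1 0.13 125 mid [0.4409 0.2338 0.1161] ext [0.0069 0.0147 0.0273]
wrist 0.13 0.16 152 mid [0.4411 0.234  0.1452] ext [0.0061 0.0145 0.0284]
wrist 0.16 0.173 92 mid [0.4398 0.2338 0.1666] ext [0.009  0.0147 0.0125]
wrist 0.173 0.19 336 mid [0.437  0.2342 0.1778] ext [0.0132 0.0137 0.0087]
[282.73538403 204.05952193]
side 0.005 0.02 268 mid [0.4339 0.2404 0.0122] ext [0.0674 0.0606 0.014 ]
side 0.02 0.06 161 mid [0.4364 0.2437 0.0401] ext [0.0224 0.0138 0.0384]
side 0.06 0.088 121 mid [0.436  0.2439 0.0736] ext [0.0221 0.0128 0.0256]
side 0.089 0.099 62 mid [0.4357 0.2383 0.094 ] ext [0.0223 0.021  0.0092]
side 0.1 0.13 90 mid [0.4353 0.2398 0.1154] ext [0.0139 0.0098 0.028 ]
side 0.13 0.16 87 mid [0.4352 0.2398 0.1451] ext [0.0132 0.0094 0.0285]
side 0.16 0.173 40 mid [0.4351 0.2403 0.1664] ext [0.013  0.0093 0.0121]
side 0.173 0.19 32 mid [0.4349 0.2383 0.1776] ext [0.0129 0.012  0.0077]
[291.48434607 223.04593319]
[186.97415235 203.98553166]
n 12 per-row mm 23.347278155777435 deg 0.01279503125119085
([-0.0, -0.0, -0.0, 0.0478, 0.1469, 0.0187, 0], [-0.0, -0.0, -0.0, 0.0478, 0.1469, 0.0188, 0], [-0.0, -0.0, -0.0, 0.0477, 0.1469, 0.0189, 0])
```

The pen stands upright and parked, at the same heights as at the start. Now I go to grip the gate handle.

Request:
move_arm(
  increments=[
    [[0,0,0,0.035,0.11,0,0],[0,0,0,0.048,0.147,0,0],[0,0,0,0.048,0.147,0,0],[0,0,0,0.048,0.147,0,0],[0,0,0,0.048,0.147,0,0],[0,0,0,0.048,0.147,0,0],[0,0,0,0.048,0.147,0,0],[0,0,0,0.048,0.147,0,0],[0,0,0,0.048,0.147,0,0],[0,0,0,0.048,0.147,0,0],[0,0,0,0.048,0.147,0,0],[0,0,0,0.03,0.1,0,0],[0,0,0,0,0,0,0],[0,0,0,0,0,0,0]],
  ],
)

```text
time: 27.42
ee_pos: [0.4607, -0.0415, 0.2526]
ee_rot: [3.123, -0.311, -0.033]
force: [-0.5, 0.3, -0.5]
gripper_width: 0.499
```

```bash
python3 lh.py t;python3 - <<'E'
from h import *
plan(j2w([-.054,0,.14]),down(-.2),5,0)
E
```

```text
[-0.05389246 -0.00579513  0.25257331] [[0.98, -0.197, -0.021], [-0.197, -0.98, -0.001], [-0.021, 0.005, -1.0]] [-0.47227751  0.28195125 -0.46511566] 27.4167
wrist 1081 [[-0.0592, -0.0415, 0.094], [-0.0543, 0.0028, 0.0983], [-0.0486, 0.0421, 0.1002]]
side 126 [[-0.0619, -0.0438, 0.0662], [-0.0572, -0.0063, 0.0933], [-0.0503, 0.0378, 0.0992]]
top 102 [[-0.0612, -0.0433, 0.0724], [-0.0558, -0.0135, 0.0972], [-0.0506, 0.02, 0.1017]]
n 5 per-row mm 22.654846677390346 deg 0.23657346514924932
([0.0003, 0.0013, 0.0002, 0.0108, 0.0005, 0.1506, 0], [0.0003, 0.0013, 0.0002, 0.0096, 0.0008, 0.1507, 0], [0.0003, 0.0013, 0.0002, 0.0084, 0.0011, 0.1508, 0])
```

Request:
move_arm(
  increments=[
    [[0.0003,0.0013,0,0.011,0,0.12,0],[0.0003,0.0013,0,0.011,0,0.14,0],[0.0003,0.0013,0,0.01,0,0.14,0],[0.0003,0.0013,0,0.009,0,0.14,0],[0.0003,0.0013,0,0.008,0,0.1,0],[0,0,0,0,0,0.03,0],[0,0,0,0,0,0,0]],
  ],
)

```text
time: 28.15
ee_pos: [0.4674, -0.0358, 0.1496]
ee_rot: [-3.127, 0.295, -0.007]
force: [0.7, 0.4, 0.4]
gripper_width: 0.499
```

Run:
```python
from h import *
s=read_state();print(w2j(s["ee_pos"]),R.from_rotvec(s["ee_rot"]).as_matrix()[:,2].round(3),s["force"])
plan(j2w([-.054,0,.077]),down(-.2),5,0)
```

```text
[-0.06087329 -0.00032706  0.14964547] [ 0.005  0.    -1.   ] [0.74305153 0.35294122 0.3670507 ]
n 5 per-row mm 14.594127745413983 deg 0.14479392818905018
([-0.0001, -0.0003, 0.0008, -0.0001, 0.0093, 0.0968, 0], [-0.0001, -0.0003, 0.0008, 0.0001, 0.0092, 0.0969, 0], [-0.0001, -0.0003, 0.0008, 0.0003, 0.0092, 0.0969, 0])
```

Request:
move_arm(
  increments=[
    [[0,0,0.001,0,0.02,0.06,0],[0,0,0.001,0,0.016,0.08,0],[0,0,0.001,0,0.01,0.08,0],[0,0,0.001,0,0,0.08,0],[0,0,0,0,0,0.08,0],[0,0,0,0,0,0.03,0],[0,0,0,0,0,0,0]],
  ],
)

```text
time: 28.73
ee_pos: [0.467, -0.0424, 0.0843]
ee_rot: [-3.125, 0.315, -0.011]
force: [0.1, -0.0, -0.5]
gripper_width: 0.496
```

Run:
```python
from h import *
s=read_state();print(w2j(s["ee_pos"]),R.from_rotvec(s["ee_rot"]).as_matrix()[:,2].round(3),s["force"])
p=snapshot("wrist");cv2.imwrite("pics/u.png",p["frame"])
```

```text
[-0.05428439  0.00063439  0.08432971] [ 0.007  0.    -1.   ] [ 0.10263595 -0.03370717 -0.46755794]
```

View pics/u.png

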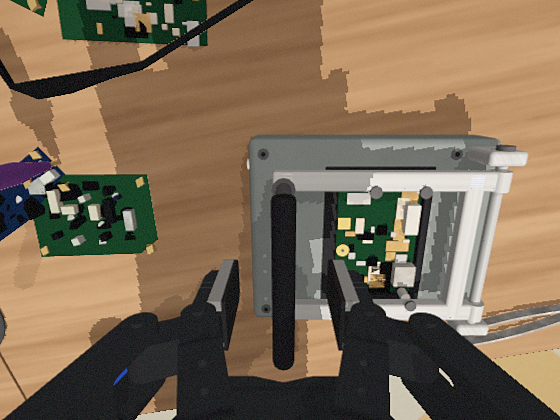

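The fingers straddle the handle, with the bar at about (284,270) centred between the pads. Lower 6 mm and close.

Request:
move_arm(
  increments=[
    [[0,-0.001,0,0,0,0.03,0],[0,-0.001,0,0,0,0.015,0],[0,0,0,0,0,0,-1],[0,0,0,0,0,0,-1],[0,0,0,0,0,0,-1],[0,0,0,0,0,0,-1],[0,0,0,0,0,0,-1]],
  ],
)

```text
time: 29.37
ee_pos: [0.4679, -0.0427, 0.0789]
ee_rot: [-3.125, 0.315, -0.003]
force: [1.0, -0.9, -3.9]
gripper_width: 0.103
```

Run:
```python
from h import *
s=read_state();print(w2j(s["ee_pos"]),R.from_rotvec(s["ee_rot"]).as_matrix().round(3),s["force"],s["gripper_width"])
# arc plan: rigid rotation about hinge, tool follows gate
Rm=R.from_rotvec(s["ee_rot"]).as_matrix();H=j2w([.064,0,.052]);ax=JR[:,1]
N=14;A=1.05
p=s["ee_pos"];Rc=Rm
for i in range(N):
    Q=R.from_rotvec(ax*A/N).as_matrix();pn=H+Q@(p-H);Rn=Q@Rc
    if i<2:print((R.from_matrix(Rc.T@Rn).as_rotvec()/np.pi).round(4),(Rc.T@(pn-p)/.15).round(4))
    p=pn;Rc=Rn
print("end",p,Rc)
```

```text
[-0.05415189  0.00154747  0.07894662] [[ 0.98  -0.199  0.002]
 [-0.199 -0.98   0.001]
 [ 0.002 -0.001 -1.   ]] [ 0.97214359 -0.91386727 -3.88144289] 0.10302163974493693
[ 0.0239 -0.      0.    ] [ 0.0001  0.0156 -0.0585]
[ 0.0239 -0.      0.    ] [ 0.0001  0.0156 -0.0585]
end [ 0.45141744 -0.12381983  0.16789555] [[ 9.79592335e-01 -9.90925697e-02  1.74870006e-01]
 [-2.00992807e-01 -4.86689015e-01  8.50138632e-01]
 [ 8.64889581e-04 -8.67936901e-01 -4.96673723e-01]]
```

Request:
move_arm(
  increments=[
    [[0.012,0,0,0,0.008,-0.03,-1],[0.018,0,0,0,0.012,-0.044,-1],[0.018,0,0,0,0.012,-0.044,-1],[0.018,0,0,0,0.012,-0.044,-1]],
  ],
)

```text
time: 29.7
ee_pos: [0.4664, -0.0502, 0.1021]
ee_rot: [-2.917, 0.288, -0.036]
force: [-0.8, -2.8, -5.9]
gripper_width: 0.101
```

```bash
cat > g.py <<'E'
from h import *
import sys
s=read_state();Rm=R.from_rotvec(s["ee_rot"]).as_matrix();g=s["ee_pos"]-Rm@np.array([0,0,.0155])
J=w2j(g);d=J-[.064,0,.052];a=np.arctan2(d[2],-d[0])-np.arctan2(.042,.118)
t=np.arctan2((JR.T@-Rm[:,2])[0],-Rm[2,2])
print("gate est",round(a,3),"rad len",round(np.hypot(d[0],d[2])*1000,1),"(125.3) tilt",round(t,3),"F",s["force"].round(1),s["time"],s["gripper_width"],"q",s["joint_pos"].round(2))
A=float(sys.argv[1]);N=int(sys.argv[2])
# target: handle at angle A, tool tilt A
Rt=R.from_rotvec(JR[:,1]*A).as_matrix()@down(-.2)
plan(j2w(handle(A)+[0,.0015,0])+Rt@np.array([0,0,.0155]),Rt,N,-1)
E
python3 g.py .6 6
```

```text
gate est 0.204 rad len 125.5 (125.3) tilt 0.212 F [-0.8 -2.8 -5.9] 29.7 0.10100094249737357 q [-0.29 -0.28  2.04  0.21  1.41  1.44]
n 6 per-row mm 7.933464904267393 deg 3.7055126697683267
([0.0206, -0.0001, 0.0002, -0.0, 0.0215, -0.0483, -1], [0.0206, -0.0001, 0.0002, -0.0, 0.0118, -0.0515, -1], [0.0206, -0.0001, 0.0002, -0.0, 0.0051, -0.0526, -1])
```

Works well: gate at about 0.2, low forces, on the arc. I continue along the same arc.

Request:
move_arm(
  increments=[
    [[0.02,0,0,0,0.013,-0.049,-1],[0.02,0,0,0,0.013,-0.049,-1],[0.02,0,0,0,0.013,-0.049,-1],[0.02,0,0,0,0.013,-0.049,-1],[0.02,0,0,0,0.013,-0.049,-1]],
  ],
)

```text
time: 30.12
ee_pos: [0.462, -0.0721, 0.1353]
ee_rot: [-2.591, 0.252, -0.081]
force: [-0.4, 0.7, -7.9]
gripper_width: 0.102
```

```bash
python3 g.py .95 6
```

```text
gate est 0.536 rad len 125.5 (125.3) tilt 0.54 F [-0.4  0.7 -7.9] 30.1167 0.10167669662106815 q [-0.52 -0.24  2.01  0.51  1.56  1.19]
n 6 per-row mm 8.303614278190137 deg 3.914799940435761
([0.0217, -0.0001, 0.0004, -0.0, 0.0231, -0.0503, -1], [0.0217, -0.0001, 0.0004, -0.0, 0.0124, -0.054, -1], [0.0217, -0.0001, 0.0004, -0.0001, 0.0049, -0.0551, -1])
```

Request:
move_arm(
  increments=[
    [[0.02,0,0,0,0.013,-0.049,-1],[0.02,0,0,0,0.013,-0.049,-1],[0.02,0,0,0,0.013,-0.049,-1],[0.02,0,0,0,0.013,-0.049,-1],[0.02,0,0,0,0.013,-0.049,-1],[0.02,0,0,0,0.013,-0.049,-1]],
  ],
)

```text
time: 30.62
ee_pos: [0.454, -0.1111, 0.1631]
ee_rot: [-2.2, 0.212, -0.124]
force: [0.9, 2.5, -5.9]
gripper_width: 0.102
```

```bash
python3 g.py 1.05 3
python3 - <<'E'
from h import *
p=snapshot("side");crop(p,200,60,380,300,2.5,"side_v.png")
E
```

```text
gate est 0.938 rad len 125.5 (125.3) tilt 0.935 F [ 0.9  2.5 -5.9] 30.6167 0.10220356009664093 q [-0.74 -0.09  1.96  0.79  1.79  0.98]
n 3 per-row mm 4.483173301582015 deg 2.2174253929723258
[[0.0123, -0.0005, 0.0012, -0.0001, 0.0087, -0.0286, -1], [0.0123, -0.0005, 0.0012, -0.0001, 0.0076, -0.0289, -1], [0.0123, -0.0005, 0.0012, -0.0001, 0.0065, -0.0292, -1]]
```

View pics/side_v.png

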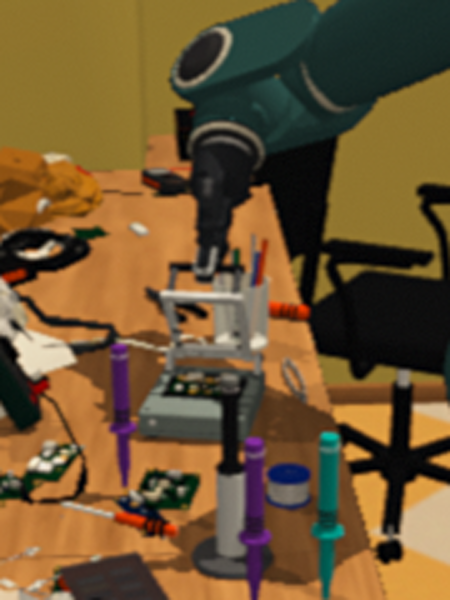

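The gate is at about 0.94 rad. Release, withdraw along the fingers, then check.

Request:
move_arm(
  increments=[
    [[0,0,0,0,0,0,-1],[0,0,0,0,0,0,-1],[0,0,0,0,0,0,-0.3],[0,0,0,0,0,0,0],[0,0,0,0,0,0,0],[0,0,0,0,0,0,0],[0,0,0,0,0,-0.08,0],[0,0,0,0,0,-0.12,0],[0,0,0,0,0,-0.15,0],[0,0,0,0,0,-0.15,0],[0,0,0,0,0,-0.15,0],[0,0,0,0,0,0,0],[0,0,0,0,0,0,0]],
  ],
)

```text
time: 31.75
ee_pos: [0.4362, -0.1945, 0.2266]
ee_rot: [-2.198, 0.211, -0.125]
force: [-0.3, -0.1, -0.3]
gripper_width: 0.499
```

```bash
python3 - <<'E'
from h import *
s=read_state();print(s["ee_pos"],s["force"],s["time"],s["gripper_width"],s["dq"].round(3))
p=snapshot("side");crop(p,200,60,380,300,2.5,"side_w.png")
for cam in("wrist","side","top"):
    p=snapshot(cam);C=cloud(p,s);J=w2j(C)
    m=(J[...,2]>.165)&(J[...,2]<.195)&(J[...,0]>-.02)&(J[...,0]<.12)&(abs(J[...,1])<.06)&(p["range_z"]>0)&(p["frame"].mean(2)<70)
    if m.sum():print(cam,m.sum(),np.percentile(J[m],[2,50,98],axis=0).round(4).tolist())
    cv2.imwrite(f"pics/{cam}_w.png",p["frame"])
for a in(.85,.9,.95,1):print(a,handle(a).round(4))
E
python3 pen.py x|egrep "side|top"
python3 - <<'E'
from h import *
p=snapshot("top");C=cloud(p)
for n in["pencil_cup","reel","tweezers"]:
    for m in masks_of(n,p)[:1]:
        q=C[m["region"]&(p["range_z"]>0)];print(n,m["score"],m["extent"],np.median(q,0).round(3))
E
```

```text
[ 0.43620147 -0.19453181  0.22664021] [-0.31291254 -0.10433995 -0.2758262 ] 31.75 0.4989816339454178 [-0.026  0.002 -0.044 -0.006  0.023 -0.001]
wrist 1509 [[0.0292, -0.0416, 0.1689], [0.0339, 0.0038, 0.1751], [0.0358, 0.0426, 0.178]]
side 111 [[0.0187, -0.0453, 0.1667], [0.0258, -0.0063, 0.1725], [0.0307, 0.036, 0.1771]]
top 145 [[0.0222, -0.0437, 0.1696], [0.0275, -0.0056, 0.176], [0.0328, 0.0394, 0.1803]]
0.85 [0.0177 0.     0.1684]
0.9 [0.0235 0.     0.1705]
0.95 [0.0295 0.     0.1724]
1 [0.0356 0.     0.174 ]
side 0.005 0.02 262 mid [0.4341 0.2408 0.0122] ext [0.0675 0.057  0.0135]
side 0.02 0.06 160 mid [0.4364 0.244  0.04  ] ext [0.0224 0.0126 0.0385]
side 0.06 0.088 125 mid [0.4361 0.2444 0.0739] ext [0.022  0.0115 0.0266]
side 0.089 0.099 61 mid [0.4357 0.2401 0.0939] ext [0.0223 0.0204 0.0095]
side 0.1 0.13 85 mid [0.4352 0.2392 0.1153] ext [0.014  0.0105 0.0278]
side 0.13 0.16 90 mid [0.4353 0.24   0.1451] ext [0.0132 0.0083 0.0289]
side 0.16 0.173 37 mid [0.435  0.2401 0.1666] ext [0.0129 0.009  0.0121]
side 0.173 0.19 33 mid [0.435  0.2377 0.1773] ext [0.013  0.0112 0.008 ]
top 0.005 0.02 322 mid [0.4342 0.2354 0.01  ] ext [0.0679 0.0659 0.0096]
top 0.02 0.06 40 mid [0.4319 0.2316 0.0408] ext [0.0231 0.0204 0.0371]
top 0.06 0.088 28 mid [0.4315 0.2298 0.0746] ext [0.0222 0.017  0.0268]
top 0.089 0.099 45 mid [0.4348 0.2351 0.0943] ext [0.0247 0.0242 0.0094]
top 0.1 0.13 21 mid [0.435  0.2331 0.1153] ext [0.0144 0.0107 0.0264]
top 0.13 0.16 18 mid [0.4343 0.2329 0.1438] ext [0.0131 0.0083 0.0239]
top 0.16 0.173 12 mid [0.433  0.2322 0.1663] ext [0.0096 0.0085 0.0122]
top 0.173 0.19 32 mid [0.4353 0.2357 0.1786] ext [0.013  0.012  0.0092]
pencil_cup 0.96 [379.2, 210.8, 416.7, 235.9] [ 0.399 -0.332  0.044]
reel 0.45 [231.0, 223.9, 247.0, 240.0] [0.372 0.117 0.028]
tweezers 0.34 [182.7, 203.1, 213.2, 222.8] [0.426 0.226 0.009]
```

View pics/side_w.png

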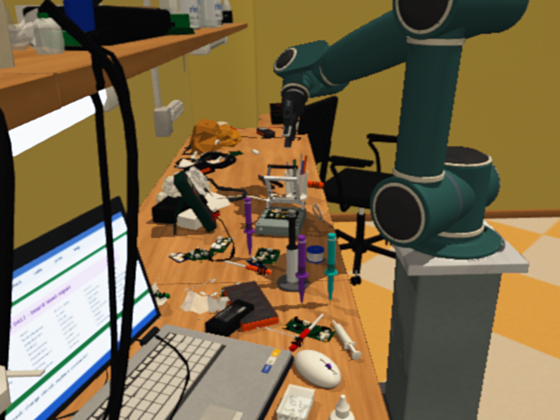

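View pics/top_w.png

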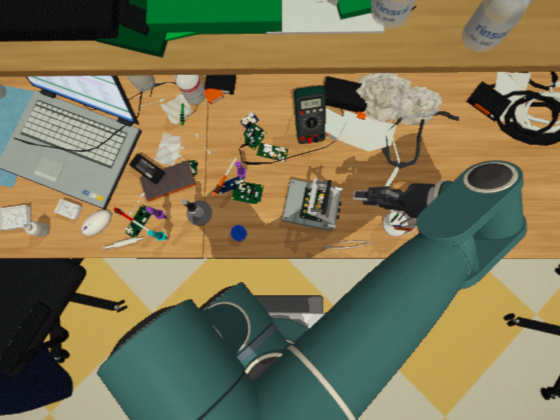

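The gate stands at about 0.94 rad, the pen is upright in its stand, the bystanders are in place and the gripper is clear. I hand the job in.

```bash
python3 -c "
from cell import *
print(finish_job())"
```

```text
the job is handed in; nothing more can be done
None
```

I carried out the whole sequence and handed it in at about 32 s of the 70 s limit. The hand-in gives no verdict, so the results below come from my own checks.

**What I did**
- **Gate shut:** I pushed the gate down with closed fingers. The first downward press slipped to the outer side of the handle, with about 31 N sideways and 36 N in all at the wrist. I lifted off, re-aimed and pressed it fully shut. It then measured level at z≈56 mm, with the handle at jig x = -54 mm.
- **Pads:** I took the black pen from its stand and pressed the square, middle and last pads in that order. By the measured pose, the tip was pushed in about 2–4.7 mm, the wrist force peaked near 3 N, and the tip stayed within about 1 mm of each pad's centre. On the square pad the push eased slightly during the hold, from about 3.1 to 2.3 mm, so I held that one longer.
- **Pen back:** I put the pen back in its stand and let go of it. After that I gripped the gate handle, swung it up and released it.

**Last checks**
- **Pen:** upright with its guard on the tube, about 1 mm from the mouth's centre.
- **Gate:** about 0.94 rad open. The cameras read between 0.9 and 1.0.
- **Gripper:** clear, with wrist force near zero.
- **Bystanders:** the cup and reel are where they were. The cup's measured centre differs by 8 mm, but the arm partly hid it from the top camera. For the tweezers the network reported the pen stand instead, so I checked them only by eye in the top picture, where they look unmoved.

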